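# Recharge the refillable spray cans

## Robot

A 7-joint arm with a two-finger parallel gripper is mounted at the origin on the work surface. World frame = base frame: x ahead of the robot, y to its left, z up, the work surface at z = 0. Lengths are in m, angles in rad, forces in N, time in s.
With the tool pointing down it reaches from about 0.4 to 0.875 m from the base axis. Payload 4.4 kg.
Tool frame: the origin (TCP) lies at the very end of the fingers, on their centre line; the grasp point (between the pads) lies 19 mm behind it; z points along the fingers, y is the line along which they close (so a half turn about z gives the same grasp; the last joint's range is limited). The gripper opens to 85 mm and grips with 20 to 120 N. Pads are 22 mm wide; open, the fingers measure 114 mm over their backs; the gripper's body (76 mm by 85 mm) begins 54 mm behind the grasp point. The pads swing forward as they close: fully open they stand 13 mm farther back than shut.
Start: joints at [-1.37, 0.628, 0.038, 1.517, -0.027, 0.996, -0.02], TCP at [0.171, 0.627, 0.231] pointing down, gripper open.
Joint ranges: [-3.06, 3.06], [-0.37, 2.12], [-1.25, 1.32], [0.18, 2.47], [-1.1, 4.24], [0.23, 1.98], [-2.94, 2.94]. Speed limits (rad/s): [2.57, 2.57, 3.14, 3.14, 3.14, 3.14, 3.14].

## Interface

Orientations are given as [roll, pitch, yaw] about the fixed x, y, z axes, in that order (R = Rz(yaw) Ry(pitch) Rx(roll)).
In Python, from rig import sense, snapshot, camera_params, close_job gives the robot as it stands. The module is installed in compiled form; this text tells all that it offers.
- The arm moves only by the tool arm_command, never from a script. Its argument "steps" is one flat list of numbers, 5 for each row, row after row: the closure, from 0 (fully open) to 1 (shut), then the shift along the tool's x, y, z scaled (see below), then the turn about the tool's z scaled (see below). In form: [claw, x, y, z, roll, claw, x, y, z, roll, ...]. A call has 1 to 10 rows; each row shifts and turns the commanded pose from where the row before left it, along the tool's axes as they then stand; what a row does not reach is not made up. The controller multiplies each number of a shift by 20 mm and each number of a turn by 0.1 rad. A row lasts 1/12 s, in which the tool goes at most 41.7 mm and 7.16 degrees, less where a joint would pass 70% of its speed; a pose out of reach is approached as far as the arm can. A call with a number of a shift or a turn outside -1 to 1 is refused whole. A call with a gripper value outside its range is refused whole. The fingers move at their own pace and stop on an object; "newtons" is the grip in N (left out, the last holds). Time passes only in rows, so rows that do not move let the fingers close. It gives the time, the measured TCP pose, the force, the opening and the grip force at its end, in the units of the state.
- sense(): the state, without advancing time (a new reading comes with each control period).
- snapshot(name): name is "scene" or "top"; returns the picture (400x640x3 uint8, blue, green, red); there is no depth.
- camera_params(name): a dict with "K" (3x3 intrinsics, pixels), "k1" (the pictures are not rectified: a ray, as slopes to the right and down, at radius r is drawn at 1 + k1 r^2 times it, then the intrinsics apply), "R" (3x3) and "t" (3): a world point X has camera coordinates R X + t. Camera axes: x right, y down, z forward; pixel columns grow to the right and rows downward; lengths in m; the calibration is good to about 2 mm. A picture is of the moment at which its call begins. camera_params takes no time and is no camera call.
- close_job(): hands the job in; it is judged then, once.
The state is a dict: "time_s": time; "q": joint angles; "joint_velocities": joint speeds; "effort": joint torques, N m; "tcp_pos": TCP position; "eef_rot": TCP orientation; "wrist_force": force on the tool from outside, world axes, zero at the start; "wrist_torque": the same for the moment, N m; "gripper_width": opening from 0.0 (shut) to 1.0 (fully open); "finger_force": force on a finger pad.
Only numpy, scipy, OpenCV 4.12 (cv2) and the standard library are available. Lean on these libraries where they do the work, as an engineer would, in place of code of your own. Each camera call takes 0.05 s, during which the arm holds its last target. There are 200 camera calls.

## Task

Recharge every spray can standing on the mat. Turn the air valve fully open, then take the cans one at a time, working along the row from left to right as seen from the robot (a full can looks like an empty one), set each upright in the sprung filling seat, push it all the way down, keep it down for four seconds, and stand it back upright on its own ring. When all are filled, turn the air valve fully shut; never push the seat down unless the air is open, and leave the other things on the bench where they are.

Things in the scene. Friction and masses are not known exactly. Their poses are not given: they have to be found in the camera images.
- can_mat: Flat grey rubber mat lying fixed on the bench on the robot's left, 160 x 470 mm, 3 mm thick, with four thin white rings (80 mm across, 115 mm apart) printed in a row along its length. Origin: centre of the underside; its y axis runs along the row, towards the left end. Each can starts somewhere near the middle of its ring; some rings are empty.
- station: Filling station fixed to the bench on the robot's right: a grey base plate 150 x 360 mm, 8 mm thick. At the left end stands the round filling head (100 mm across) with the sprung seat on top; a brass air pipe runs from it along the plate's length, 45 mm above the bench, through a ball valve to a filter-regulator (110 mm tall, 50 mm square) beyond the plate's right end. Origin: centre of the plate's underside; x axis away from the robot, y axis along the pipe towards the head.
- pad_seat (a point): Centre of the sprung seat's upper face, where a can's base rests; it moves with the seat. The seat is a round steel dish 90 mm across with a rim 6 mm high and 76 mm inside width, and a small nipple in the middle that enters the can's base without hindering it. When up, this face is 83 mm above the bench.
- pad (a joint): How far the sprung seat is pushed down: 0 m up, 0.018 m fully down at its hard stop. It springs back up by itself: about 7 N to start it moving, about 16 N fully down; a standing can's own weight does not move it.
- valve (a joint): Angle of the air valve's lever: 0 rad shut (lever across the pipe, pointing along the station's -x axis, towards the robot), 1.57 rad open (lever in line with the pipe, pointing along the station's -y axis, away from the filling head). It opens counter-clockwise seen from above, shuts clockwise, has a hard stop at each end and stays where it is left; about 3 N at the grip turns it.
- valve_stem (a point): The point on the valve's vertical turning axis at the lever's mid height, 84 mm above the bench.
- valve_tip (a point): The free end of the valve lever, 115 mm from the turning axis, 84 mm above the bench. The last 70 mm of the lever are a red plastic grip 18 mm wide and 12 mm thick (from 79 to 91 mm above the bench); 23 mm of free space lie between it and the pipe below when it is open.
- tub: Bystander: white plastic tub, 90 mm across, 110 mm tall, loose beyond the row of cans. Origin: centre of its underside.
- screwdriver: Bystander: black-handled screwdriver, 160 mm long, lying loose on the bench beyond the work. Origin: underside, about mid length.
- sleeve: Bystander: turned steel flanged pin, 52 mm across the flange, 85 mm tall, standing loose on the bench beyond the row of cans. Origin: centre of its underside.
- can1: Refillable spray can that belongs on the leftmost ring: round aluminium body 66 mm across and 108 mm tall, a shoulder, then a black ribbed cap 42 mm across from 118 mm up to the top at 160 mm; about 0.3 kg, its weight low down in the steel base. Origin: centre of its underside; z axis up the can. May be absent (None).
- ring1 (a point): Centre of the leftmost ring on the mat's upper face, 3 mm above the bench: the place of can1.
- can2: Refillable spray can that belongs on the second ring from the left: round aluminium body 66 mm across and 108 mm tall, a shoulder, then a black ribbed cap 42 mm across from 118 mm up to the top at 160 mm; about 0.3 kg, its weight low down in the steel base. Origin: centre of its underside; z axis up the can. May be absent (None).
- ring2 (a point): Centre of the second ring from the left on the mat's upper face, 3 mm above the bench: the place of can2.
- can3: Refillable spray can that belongs on the third ring from the left: round aluminium body 66 mm across and 108 mm tall, a shoulder, then a black ribbed cap 42 mm across from 118 mm up to the top at 160 mm; about 0.3 kg, its weight low down in the steel base. Origin: centre of its underside; z axis up the can. May be absent (None).
- ring3 (a point): Centre of the third ring from the left on the mat's upper face, 3 mm above the bench: the place of can3.
- can4: Refillable spray can that belongs on the rightmost ring: round aluminium body 66 mm across and 108 mm tall, a shoulder, then a black ribbed cap 42 mm across from 118 mm up to the top at 160 mm; about 0.3 kg, its weight low down in the steel base. Origin: centre of its underside; z axis up the can. May be absent (None).
- ring4 (a point): Centre of the rightmost ring on the mat's upper face, 3 mm above the bench: the place of can4.
Not all that is in view belongs to the job. Leave any blue or green look-alike of the can2 alone.

How it is judged:
On the way, in this order (a step that is already met when the one before it is completed fails the run):
1. the air valve is fully open (value of joint valve above 1.42 rad), for 0.2 s.
2. can1 is held upright, fully down in the filling seat, for 3 s (passed over if it is absent) (z of can1 in the frame of station between 0.055 and 0.0675 m and horizontal distance between can1 and pad_seat below 0.01 m and angle between can1's own z axis and vertical below 0.12 rad), for 3 s.
3. can2 is held upright, fully down in the filling seat, for 3 s (passed over if it is absent) (z of can2 in the frame of station between 0.055 and 0.0675 m and horizontal distance between can2 and pad_seat below 0.01 m and angle between can2's own z axis and vertical below 0.12 rad), for 3 s.
4. can3 is held upright, fully down in the filling seat, for 3 s (passed over if it is absent) (z of can3 in the frame of station between 0.055 and 0.0675 m and horizontal distance between can3 and pad_seat below 0.01 m and angle between can3's own z axis and vertical below 0.12 rad), for 3 s.
5. can4 is held upright, fully down in the filling seat, for 3 s (passed over if it is absent) (z of can4 in the frame of station between 0.055 and 0.0675 m and horizontal distance between can4 and pad_seat below 0.01 m and angle between can4's own z axis and vertical below 0.12 rad), for 3 s.
6. after the last filling the air valve is fully shut (value of joint valve below 0.15 rad), for 0.2 s.
At the end, for the whole second after the job is handed in: Every can present stands upright, at rest and released on its own ring, its centre within 25 mm of the ring's centre; the valve lever is within 0.15 rad of fully shut; the filling seat is up (horizontal distance between can1 and ring1 below 0.025 m and angle between each of can1, can2, can3, can4's own z axis and vertical below 0.1 rad and height (world z) of each of can1, can2, can3, can4 below 0.01 m and linear speed of each of can1, can2, can3, can4 below 0.02 m/s and horizontal distance between can2 and ring2 below 0.025 m and horizontal distance between can3 and ring3 below 0.025 m and horizontal distance between can4 and ring4 below 0.025 m and value of joint valve below 0.15 rad and value of joint pad below 0.003 m); the robot touches nothing.
It fails at once if the filling seat is pushed down (more than 6 mm) while the air valve is not open (value of joint pad above 0.006 m and value of joint valve below 1.35 rad).
It fails at once if the tub is pushed more than 30 mm from its place (distance of tub from where it was at the start of the episode above 0.03 m).
It fails at once if the screwdriver is pushed more than 30 mm from its place (distance of screwdriver from where it was at the start of the episode above 0.03 m).
It fails at once if the sleeve is pushed more than 30 mm from its place (distance of sleeve from where it was at the start of the episode above 0.03 m).
Of can1, can2, can3, can4 only 2 to 4 are there at a start; the rules pass over those that are not, and their reading is None.
At some moment in a run one of can1, can2, can3, can4 may be knocked a few centimetres aside while the robot is not near it.
It also fails if it takes over 210 s, if anything falls off the work surface, if the arm or the gripper's body presses on something with over 40 N, if the wrist force passes 120 N, or if a joint passes its speed limit or range.

## Working session

There is one attempt and no reset: what is moved stays moved. The work goes in short steps, Python scripts to look and compute and a tool call to move; the robot and the scene stay as the last step left them, time stands still between calls to the robot, and variables do not carry over. Pictures are saved under pics/ and viewed, at most 14 in all, crops included, and the job is handed in when it is done.

Besides the shell and the picture viewer there is one more tool, called after ">>>" as a command line: name --argument value ..., lists and objects as JSON in quotes. arm_command: Moves the arm, as the interface text tells. Its arguments: {"type":"object","properties":{"steps":{"type":"array"},"newtons":{"type":"number"}},"required":["steps"]}

```bash
mkdir -p pics
python3 - <<'E'
from rig import *
import cv2,numpy as np
for n in("scene","top"):
    cv2.imwrite(f"pics/{n}0.png",snapshot(n)); p=camera_params(n); print(n,{k:np.round(v,4).tolist() for k,v in p.items()})
s=sense(); print({k:np.round(v,3).tolist() for k,v in s.items()})
E
```

```text
scene {'K': [[482.9964, 0.0, 323.4157], [0.0, 482.9964, 201.9229], [0.0, 0.0, 1.0]], 'k1': 0.0182, 'R': [[0.4037, 0.9148, -0.0166], [0.6439, -0.297, -0.7051], [-0.6499, 0.2739, -0.7089]], 't': [-0.2881, -0.2567, 1.6077]}
top {'K': [[364.9691, 0.0, 320.319], [0.0, 364.9691, 200.0411], [0.0, 0.0, 1.0]], 'k1': -0.0297, 'R': [[-0.0149, -0.9995, -0.0283], [-0.9842, 0.0197, -0.1759], [0.1764, 0.0252, -0.984]], 't': [0.0918, 0.5463, 1.0824]}
{'time_s': 0.1, 'q': [-1.37, 0.629, 0.038, 1.518, -0.027, 0.996, -0.02], 'joint_velocities': [-0.0, -0.002, 0.001, -0.005, -0.001, -0.001, -0.001], 'effort': [0.003, -56.453, 1.231, -19.397, 0.011, 0.005, 0.0], 'tcp_pos': [0.171, 0.626, 0.23], 'eef_rot': [-3.14, 0.0, 2.875], 'wrist_force': [0.342, 0.244, 0.242], 'wrist_torque': [0.013, -0.002, -0.022], 'finger_force': 0.0, 'gripper_width': 1.001}
```

View pics/scene0.png

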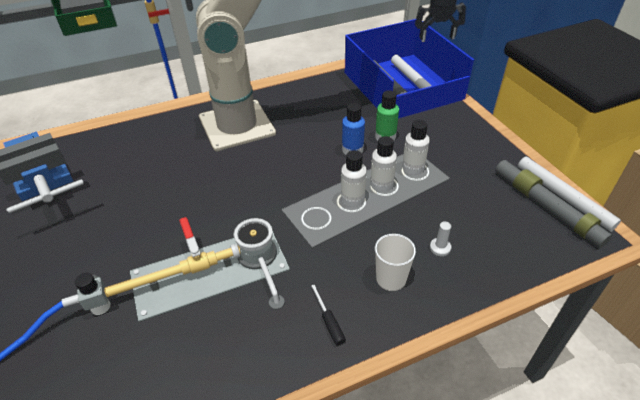

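View pics/top0.png

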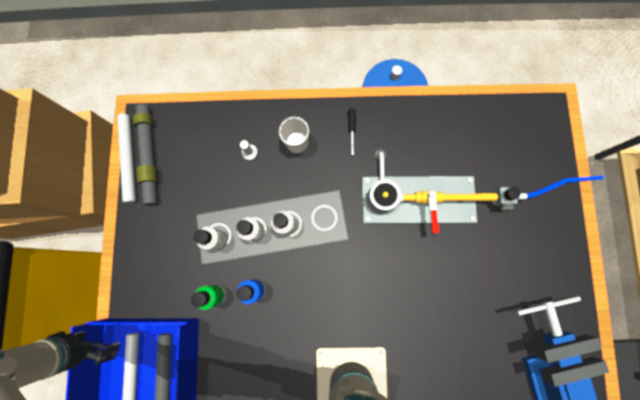

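```bash
cat > h.py <<'E'
from rig import *
import cv2,numpy as np
def ray(n,u,v):
    p=camera_params(n);K=p["K"];a=np.array([(u-K[0][2])/K[0][0],(v-K[1][2])/K[1][1]]);b=a.copy()
    for _ in range(20): b=a/(1+p["k1"]*(b@b))
    R=np.array(p["R"]);return -R.T@np.array(p["t"]),R.T@np.r_[b,1]
def on(n,u,v,z):
    c,d=ray(n,u,v);return c+d*(z-c[2])/d[2]
def two(us,ut):
    A=[];B=[]
    for n,u in(("scene",us),("top",ut)):
        c,d=ray(n,*u);d/=np.linalg.norm(d);P=np.eye(3)-np.outer(d,d);A.append(P);B.append(P@c)
    return np.linalg.lstsq(np.vstack(A),np.hstack(B),rcond=None)[0]
def blobs(m,amin=20):
    n,l,s,c=cv2.connectedComponentsWithStats(m.astype(np.uint8))
    return [(s[i][4],s[i][:4].tolist(),c[i].round(1).tolist(),l==i) for i in range(1,n) if s[i][4]>=amin]
def hsv(im): return cv2.cvtColor(im,cv2.COLOR_BGR2HSV)
def proj(n,X):
    p=camera_params(n);c=np.array(p["R"])@X+p["t"];b=c[:2]/c[2];b=b*(1+p["k1"]*(b@b));K=np.array(p["K"]);return K[:2,:2]@b+K[:2,2]
E
python3 - <<'E'
from h import *
S=cv2.imread("pics/scene0.png");T=cv2.imread("pics/top0.png")
def show(im,box,f,name):
    x,y,w,h=box;cv2.imwrite(name,cv2.resize(im[y:y+h,x:x+w],None,fx=f,fy=f,interpolation=cv2.INTER_CUBIC))
a=cv2.resize(T[160:310,185:515],None,fx=2.4,fy=2.4,interpolation=cv2.INTER_CUBIC)
b=cv2.resize(S[80:320,120:460],None,fx=0.98,fy=.98)
show(T,(185,160,330,150),2.4,"pics/t1.png"); show(S,(270,80,190,160),3.5,"pics/s1.png")
# mat
for n,im in(("top",T),("scene",S)):
    H=hsv(im); 
    g=(H[...,1]<60)&(H[...,2]>75)&(H[...,2]<150)
    for q in blobs(g,1500):
        r=cv2.minAreaRect(np.argwhere(q[3])[:,::-1].astype(np.float32)); 
        print(n,q[:3],[on(n,*c,.003).round(3)[:2].tolist() for c in cv2.boxPoints(r)])
    red=((H[...,0]<8)|(H[...,0]>172))&(H[...,1]>150)&(H[...,2]>80)
    for q in blobs(red): print(n,"red",q[:3],on(n,*q[2],.085).round(3))
    dk=(im.max(2)<28)
    for q in blobs(dk,30): 
        if q[0]<900: print(n,"dark",q[:3])
    w=(H[...,1]<40)&(H[...,2]>170)
    for q in blobs(w,40): print(n,"white",q[:3])
E
```

```text
top (np.int32(1541), [0, 0, 219, 13], [79.0, 3.8]) [[1.36, 1.301], [1.308, 0.447], [1.258, 0.445], [1.307, 1.291]]
top (np.int32(12088), [0, 0, 640, 40], [319.4, 17.0]) [[1.316, 1.295], [1.323, -1.09], [1.197, -1.069], [1.185, 1.268]]
top (np.int32(75359), [132, 101, 450, 299], [353.6, 255.9]) [[0.92, 0.735], [0.879, -0.805], [-0.057, -0.679], [-0.046, 0.664]]
top (np.int32(3480), [591, 136, 49, 205], [620.1, 249.0]) [[0.754, -0.82], [0.752, -0.983], [0.105, -0.877], [0.11, -0.729]]
top (np.int32(2199), [0, 339, 67, 61], [26.7, 367.2]) [[0.077, 1.147], [0.137, 0.922], [-0.011, 0.862], [-0.072, 1.082]]
top red (np.int32(131), [431, 211, 8, 23], [434.4, 222.8]) [ 0.466 -0.255  0.085]
top dark (np.int32(562), [0, 243, 12, 105], [4.3, 284.9])
top dark (np.int32(359), [55, 333, 37, 35], [75.2, 349.6])
top dark (np.int32(40), [76, 334, 8, 9], [80.0, 337.2])
top white (np.int32(35374), [0, 21, 640, 135], [340.1, 66.1])
top white (np.int32(72), [392, 66, 10, 9], [396.6, 69.9])
top white (np.int32(907), [118, 114, 16, 88], [125.0, 158.1])
top white (np.int32(384), [279, 117, 30, 29], [293.8, 
[... 2555 characters left out ...]
ene white (np.int32(195), [301, 207, 31, 23], [315.9, 218.1])
scene white (np.int32(603), [203, 218, 73, 37], [239.1, 239.3])
scene white (np.int32(70), [440, 222, 11, 8], [445.0, 225.5])
scene white (np.int32(901), [375, 234, 41, 32], [394.9, 249.2])
scene white (np.int32(593), [130, 237, 70, 42], [166.5, 261.0])
scene white (np.int32(149), [431, 239, 20, 15], [439.8, 247.8])
scene white (np.int32(3068), [135, 249, 154, 71], [205.2, 286.8])
scene white (np.int32(72), [312, 285, 14, 26], [318.6, 297.5])
scene white (np.int32(197), [62, 287, 39, 18], [78.5, 297.2])
scene white (np.int32(446), [534, 295, 34, 33], [549.8, 310.6])
scene white (np.int32(6619), [489, 309, 151, 91], [588.6, 368.0])
```

View pics/t1.png

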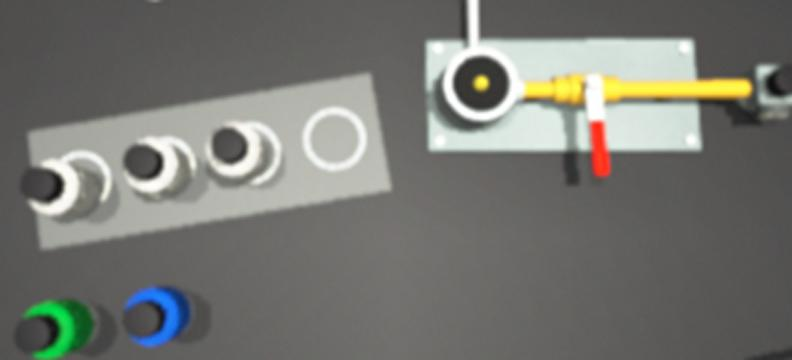

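View pics/s1.png

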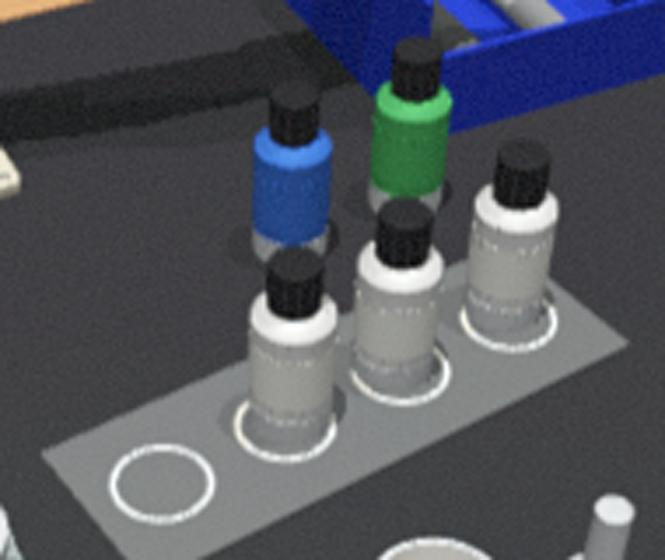

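Run:
```python
from h import *
S=cv2.imread("pics/scene0.png");T=cv2.imread("pics/top0.png")
r=lambda a:np.round(a,4)[:3].tolist()
c=lambda x,y:(x/2.4+185,y/2.4+160)
m=[on("top",*c(*p),.003) for p in((27,131),(371,73),(391,190),(40,249))]
print("mat corners",[r(p) for p in m],"sides",[round(np.linalg.norm(m[i]-m[(i+1)%4]),3) for i in range(4)])
ctr=sum(m)/4; u=(m[0]-m[1]+m[3]-m[2]);u/=np.linalg.norm(u)
for k in range(4): R=ctr+u*.115*(1.5-k);print("ring",k+1,r(R),proj("scene",R).round(1))
# ring4
w=T[185:250,305:348]; q=max(blobs(w.min(2)>185,15),key=lambda b:b[0]); print("ring4 top",on("top",305+q[1][0]+q[1][2]/2-.5,185+q[1][1]+q[1][3]/2-.5,.003).round(4),q[1], "scene",on("scene",315.9,218.1,.003).round(4))
# caps
def caps(im,box,th):
    x,y,X,Y=box;return [(b[0],[b[2][0]+x,b[2][1]+y],b[1]) for b in blobs(im[y:Y,x:X].max(2)<th,25)]
for n,im,box in(("scene",S,(335,115,435,215)),("top",T,(190,195,310,260))):
    for th in (45,60): print(n,th,caps(im,box,th))
# plate corners, top
p=[on("top",*c(*q),.008) for q in((427,39),(693,39),(701,150),(428,151))]
print("plate",[r(a) for a in p],[round(np.linalg.norm(p[i]-p[(i+1)%4]),3) for i in range(4)],"ctr",r(sum(p)/4))
e=(p[0]-p[1]+p[3]-p[2]);print("yaw of station y axis", np.arctan2(-e[0],e[1]))
# nipple yellow
for n,im in(("top",T),("scene",S)):
    H=hsv(im);y=(H[...,0]>15)&(H[...,0]<35)&(H[...,1]>120)&(H[...,2]>120)
    for b in blobs(y,5):
        if (n=="top" and 360<b[2][0]<520 and 150<b[2][1]<240) or (n=="scene" and 90<b[2][0]<290 and 200<b[2][1]<310): print(n,"yellow",b[:3],on(n,*b[2],.085).round(4))
    red=((H[...,0]<8)|(H[...,0]>172))&(H[...,1]>150)&(H[...,2]>80)
    b=[b for b in blobs(red,30) if b[2][1]>100][0];P=np.argwhere(b[3])[:,::-1].astype(np.float32);print(n,"red",cv2.boxPoints(cv2.minAreaRect(P)).round(1).tolist(),[r(on(n,*q,.09)) for q in cv2.boxPoints(cv2.minAreaRect(P))])
print("red 2view",two((185.9,227.3),(434.4,222.8)))
```

```text
mat corners [[0.5162, 0.4877, 0.003], [0.5866, 0.0205, 0.003], [0.4286, -0.0021, 0.003], [0.3582, 0.4634, 0.003]] sides [np.float64(0.473), np.float64(0.16), np.float64(0.471), np.float64(0.16)]
ring 1 [0.4467, 0.413, 0.003] [414.8 170.2]
ring 2 [0.4638, 0.2992, 0.003] [383.7 184.9]
ring 3 [0.481, 0.1855, 0.003] [350.6 200.4]
ring 4 [0.4982, 0.0718, 0.003] [315.5 217. ]
ring4 top [0.4992 0.0741 0.003 ] [5, 19, 28, 28] scene [0.5023 0.0712 0.003 ]
scene 45 [(np.int32(70), [353.3, 117.2], [12, 0, 14, 6]), (np.int32(160), [418.1, 132.2], [76, 9, 16, 15]), (np.int32(163), [384.6, 149.1], [42, 26, 17, 15]), (np.int32(162), [353.5, 163.7], [11, 42, 16, 14])]
scene 60 [(np.int32(77), [353.6, 117.3], [11, 0, 16, 7]), (np.int32(273), [418.6, 129.0], [76, 4, 17, 20]), (np.int32(299), [383.6, 145.2], [33, 18, 26, 23]), (np.int32(26), [364.7, 147.2], [28, 27, 4, 11]), (np.int32(282), [354.0, 160.4], [11, 36, 17, 20])]
top 45 [(np.int32(25), [208.0, 237.7], [15, 38, 6, 10])]
top 60 [(np.int32(39), [207.5, 237.9], [14, 37, 7, 12])]
plate [[0.631, -0.0562, 0.008], [0.6235, -0.4143, 0.008], [0.4732,
[... 521 characters left out ...]
 233.0]] [[0.5011, -0.2456, 0.09], [0.5007, -0.2662, 0.09], [0.4358, -0.2617, 0.09], [0.4362, -0.2413, 0.09]]
scene yellow (np.int32(6), [250, 234, 6, 2], [252.5, 234.7]) [ 0.5598 -0.1154  0.085 ]
scene yellow (np.int32(31), [193, 254, 9, 7], [197.3, 257.7]) [ 0.5736 -0.2518  0.085 ]
scene yellow (np.int32(305), [105, 254, 127, 42], [172.3, 274.4]) [ 0.5968 -0.3133  0.085 ]
scene red [[178.89999389648438, 218.6999969482422], [186.39999389648438, 216.1999969482422], [192.89999389648438, 235.6999969482422], [185.39999389648438, 238.1999969482422]] [[0.4391, -0.2645, 0.09], [0.4384, -0.2459, 0.09], [0.5081, -0.2458, 0.09], [0.5084, -0.2637, 0.09]]
red 2view [ 0.46680608 -0.25524857  0.08228858]
```

```bash
cat >> h.py <<'E'
RING={1:(.4475,.414),2:(.4645,.300),3:(.482,.1865)}
def cans(tag=None):
    S=snapshot("scene");T=snapshot("top")
    if tag: cv2.imwrite(f"pics/s{tag}.png",S);cv2.imwrite(f"pics/t{tag}.png",T)
    for n,im,th in(("scene",S,52),("top",T,75)):
        for k,(x,y) in RING.items():
            u,v=proj(n,np.array([x,y,.145])).astype(int);d=22 if n=="scene" else 18
            for b in blobs(im[v-d:v+d,u-d:u+d].max(2)<th,25):
                bx=b[1];c=(u-d+bx[0]+bx[2]/2-.5,v-d+bx[1]+bx[3]/2-.5);p=on(n,*c,.142)[:2]
                if np.hypot(*(p-(x,y)))<.05: print(n,"can",k,p.round(4),"off ring mm",((p-(x,y))*1000).round(1),bx[2:],b[0])
E
python3 -c "
from h import *
cans('1')"
```

```text
scene can 1 [0.4356 0.4127] off ring mm [-11.9  -1.3] [16, 17] 180
scene can 2 [0.462  0.2929] off ring mm [-2.5 -7.1] [17, 17] 182
scene can 3 [0.484  0.1901] off ring mm [2.  3.6] [17, 16] 184
top can 1 [0.4317 0.4178] off ring mm [-15.8   3.8] [18, 13] 170
top can 2 [0.4596 0.3042] off ring mm [-4.9  4.2] [8, 10] 38
top can 2 [0.4537 0.2883] off ring mm [-10.8 -11.7] [9, 10] 35
```

>>> arm_command --steps '[0, 0, 0, -0.5, 1, 0, 0, 0, -0.5, 1, 0, 0, 0, -0.5, 1, 0, 0, 0, -0.5, 1, 0, 0, 0, -0.5, 1, 0, 0, 0, -0.5, 1, 0, 0, 0, -0.5, 1, 0, 0, 0, 0, 1, 0, 0, 0, 0, 1, 0, 0, 0, 0, 1]' --newtons 40

```text
time_s: 1.03
tcp_pos: [0.1712, 0.627, 0.3013]
eef_rot: [-3.141, -0.0, 1.87]
wrist_force: [-0.7, -1.0, -0.3]
gripper_width: 0.998
finger_force: 0.0
```

>>> arm_command --steps '[0, 0, 0, 0, 1, 0, 0, 0, 0, 1, 0, 0, 0, 0, 1, 0, 0, 0, 0, 0.04, 0, 0, 0, 0, 0]'

```text
time_s: 1.45
tcp_pos: [0.1711, 0.6269, 0.301]
eef_rot: [3.142, 0.001, 1.573]
wrist_force: [1.2, 0.1, 0.2]
gripper_width: 1.006
finger_force: 0.0
```

>>> arm_command --steps '[0, -0.9, 0.8, 0, 0, 0, -0.9, 0.8, 0, 0, 0, -0.9, 0.8, 0, 0, 0, -0.9, 0.8, 0, 0, 0, -0.9, 0.8, 0, 0, 0, -0.9, 0.8, 0, 0, 0, -0.9, 0.8, 0, 0, 0, -0.9, 0.8, 0, 0, 0, -0.9, 0.8, 0, 0, 0, -0.9, 0.8, 0, 0]'

```text
time_s: 2.28
tcp_pos: [0.332, 0.446, 0.3014]
eef_rot: [-3.142, -0.0, 1.574]
wrist_force: [0.6, 0.6, -2.0]
gripper_width: 0.999
finger_force: 0.0
```

>>> arm_command --steps '[0, -0.9, 0.8, 0, 0, 0, -0.9, 0.8, 0, 0, 0, -0.9, 0.8, 0, 0, 0, -0.9, 0.8, 0, 0, 0, -0.9, 0.8, 0, 0, 0, -0.9, 0.8, 0, 0, 0, -0.9, 0.8, 0, 0, 0, -1, 0, 0, 0, 0, -1, 0, 0, 0, 0, -1, 0, 0, 0]'

```text
time_s: 3.12
tcp_pos: [0.4435, 0.2598, 0.3012]
eef_rot: [-3.142, 0.0, 1.573]
wrist_force: [-0.8, 0.1, 0.4]
gripper_width: 1.003
finger_force: 0.0
```

>>> arm_command --steps '[0, -1, 0, 0, 0, 0, -1, 0, 0, 0, 0, -1, 0, 0, 0, 0, -1, 0, 0, 0, 0, -1, 0, 0, 0, 0, -1, 0, 0, 0, 0, -1, 0, 0, 0, 0, -1, 0, 0, 0, 0, -1, 0, 0, 0, 0, -1, 0, 0, 0]'

```text
time_s: 3.95
tcp_pos: [0.4433, 0.06, 0.3015]
eef_rot: [3.141, -0.0, 1.574]
wrist_force: [1.5, -0.4, 0.3]
gripper_width: 1.0
finger_force: 0.0
```

>>> arm_command --steps '[0.5, -1, 0, 0, 0, 0.5, -1, 0, 0, 0, 0.5, -1, 0, 0, 0, 0.5, -1, 0, 0, 0, 0.5, -1, 0, 0, 0, 0.5, -1, 0, 0, 0, 0.5, -1, 0, 0, 0, 0.5, -1, 0, 0, 0, 0.5, -1, 0, 0, 0, 0.5, -1, 0, 0, 0]'

```text
time_s: 4.78
tcp_pos: [0.4432, -0.14, 0.3014]
eef_rot: [3.141, -0.0, 1.574]
wrist_force: [0.1, 0.1, -0.2]
gripper_width: 0.495
finger_force: 0.0
```

>>> arm_command --steps '[0.5, -1, 0, 0, 0, 0.5, -1, 0, 0, 0, 0.5, -1, 0, 0, 0, 0.5, -1, 0, 0, 0, 0.5, -1, 0, 0, 0, 0.5, 0, 0, 0, 0, 0.5, 0, 0, 0, 0]'

```text
time_s: 5.37
tcp_pos: [0.4429, -0.2399, 0.3013]
eef_rot: [-3.141, 0.0, 1.57]
wrist_force: [0.7, 0.3, -0.9]
gripper_width: 0.501
finger_force: 0.0
```

>>> arm_command --steps '[0.5, 0, 0, 0, 1, 0.5, 0, 0, 0, 1, 0.5, 0, 0, 0, 1, 0.5, 0, 0, 0, 1, 0.5, 0, 0, 0, 1, 0.5, 0, 0, 0, 1, 0.5, 0, 0, 0, 1, 0.5, 0, 0, 0, 1, 0.5, 0, 0, 0, 1, 0.5, 0, 0, 0, 1]'

```text
time_s: 6.2
tcp_pos: [0.4436, -0.2373, 0.3012]
eef_rot: [-3.14, -0.001, 0.569]
wrist_force: [-1.4, -0.0, 0.1]
gripper_width: 0.501
finger_force: 0.0
```

>>> arm_command --steps '[0.5, 0, 0, 0, 1, 0.5, 0, 0, 0, 1, 0.5, 0, 0, 0, 1, 0.5, 0, 0, 0, 1, 0.5, 0, 0, 0, 1, 0.5, 0, 0, 0, 0.9, 0.5, 0, 0, 0, 0, 0.5, 0, 0, 0, 0]'

```text
time_s: 6.87
tcp_pos: [0.4436, -0.2378, 0.301]
eef_rot: [-3.141, 0.001, -0.014]
wrist_force: [0.0, -0.3, 0.4]
gripper_width: 0.497
finger_force: 0.0
```

>>> arm_command --steps '[0.5, 0.6, 0.42, 0, 0, 0.5, 0.6, 0.42, 0, 0, 0.5, 0, 0, 0.9, 0, 0.5, 0, 0, 0.9, 0, 0.5, 0, 0, 0.9, 0, 0.5, 0, 0, 0.9, 0, 0.5, 0, 0, 0.9, 0, 0.5, 0, 0, 0.9, 0, 0.5, 0, 0, 0.9, 0, 0.5, 0, 0, 0.9, 0]'

```text
time_s: 7.7
tcp_pos: [0.4673, -0.2554, 0.1565]
eef_rot: [-3.141, -0.0, -0.015]
wrist_force: [-0.8, 0.2, 0.0]
gripper_width: 0.497
finger_force: 0.0
```

```bash
python3 -c "
from h import *
S=snapshot('scene');T=snapshot('top')
a=cv2.resize(S[170:300,120:290],None,fx=2.2,fy=2.2,interpolation=cv2.INTER_CUBIC);b=cv2.resize(T[150:280,355:525],None,fx=2.2,fy=2.2,interpolation=cv2.INTER_CUBIC)
cv2.imwrite('pics/v1.png',np.hstack([a,b]))"
```

```text
(no output)
```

View pics/v1.png

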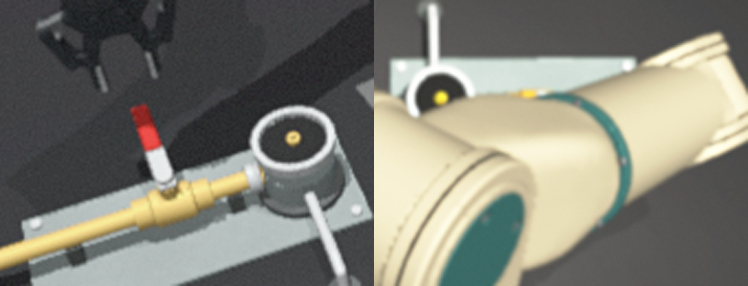

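>>> arm_command --steps '[0.5, 0, 0, 0.9, 0, 0.5, 0, 0, 0.9, 0, 0.5, 0, 0, 0.9, 0, 0.5, 0, 0, 0.9, 0, 0.5, 0, 0, 0.7, 0, 0.5, 0, 0, 0, 0, 1, 0, 0, 0, 0, 1, 0, 0, 0, 0, 1, 0, 0, 0, 0, 1, 0, 0, 0, 0]' --newtons 30

```text
time_s: 8.63
tcp_pos: [0.4676, -0.2557, 0.0726]
eef_rot: [-3.141, -0.001, -0.017]
wrist_force: [-1.6, 3.3, 7.6]
gripper_width: 0.202
finger_force: 29.2
```

>>> arm_command --steps '[1, 0, 0, 0, 0, 1, 0, 0, 0, 0]'

```text
time_s: 8.8
tcp_pos: [0.4676, -0.2557, 0.0726]
eef_rot: [-3.141, -0.002, -0.017]
wrist_force: [-1.4, 2.1, 6.1]
gripper_width: 0.209
finger_force: 29.2
```

>>> arm_command --steps '[1, 0.02, 0.41, 0, -1, 1, 0.02, 0.41, 0, -1, 1, 0.02, 0.41, 0, -1, 1, 0.02, 0.41, 0, -1, 1, 0.02, 0.41, 0, -1, 1, 0.02, 0.41, 0, -1, 1, 0.02, 0.41, 0, -1, 1, 0.02, 0.41, 0, -1]'

```text
time_s: 9.47
tcp_pos: [0.493, -0.313, 0.0726]
eef_rot: [-3.141, -0.005, 0.788]
wrist_force: [2.4, 7.7, 7.1]
gripper_width: 0.204
finger_force: 28.9
```

>>> arm_command --steps '[1, 0.02, 0.41, 0, -1, 1, 0.02, 0.41, 0, -1, 1, 0.02, 0.41, 0, -1, 1, 0.02, 0.41, 0, -1, 1, 0.02, 0.41, 0, -1, 1, 0.02, 0.41, 0, -1, 1, 0.02, 0.41, 0, -1, 1, 0, 0.2, 0, -0.5, 1, 0, 0, 0, 0]'

```text
time_s: 10.22
tcp_pos: [0.5493, -0.3371, 0.0727]
eef_rot: [3.137, -0.003, 1.535]
wrist_force: [4.3, 6.2, 4.1]
gripper_width: 0.202
finger_force: 29.4
```

>>> arm_command --steps '[1, 0, 0.25, 0, -0.4, 1, 0, 0, 0, 0, 1, 0, 0, 0, 0]'

```text
time_s: 10.47
tcp_pos: [0.5509, -0.3372, 0.0726]
eef_rot: [-3.141, -0.005, 1.57]
wrist_force: [-3.4, 7.3, 7.4]
gripper_width: 0.205
finger_force: 30.7
```

>>> arm_command --steps '[0.5, 0, 0, 0, 0, 0.5, 0, 0, 0, 0, 0.5, 0, 0, 0, 0, 0.5, 0, 0, -1, 0, 0.5, 0, 0, -1, 0, 0.5, 0, 0, -1, 0, 0.5, 0, 0, -1, 0, 0.5, 0, 0, -1, 0, 0.5, 0, 0, -1, 0, 0.5, 0, 0, -1, 0]'

```text
time_s: 11.3
tcp_pos: [0.5504, -0.341, 0.2124]
eef_rot: [3.141, 0.001, 1.57]
wrist_force: [0.0, -0.3, -0.7]
gripper_width: 0.499
finger_force: 0.0
```

>>> arm_command --steps '[0, 0, 0, -1, 0, 0, 0, 0, -1, 0, 0, 0, 0, -1, 0, 0, 0, 0, -1, 0, 0, 1, -0.16, 0, 0, 0, 1, -0.16, 0, 0, 0, 1, -0.16, 0, 0, 0, 1, -0.16, 0, 0, 0, 1, -0.16, 0, 0, 0, 1, -0.16, 0, 0]'

```text
time_s: 12.13
tcp_pos: [0.5311, -0.2201, 0.2915]
eef_rot: [3.141, 0.001, 1.57]
wrist_force: [0.4, 0.9, 0.6]
gripper_width: 1.001
finger_force: 0.0
```

>>> arm_command --steps '[0, 1, -0.16, 0, 0, 0, 1, -0.16, 0, 0, 0, 1, -0.16, 0, 0, 0, 1, -0.16, 0, 0, 0, 1, -0.16, 0, 0, 0, 1, -0.16, 0, 0, 0, 1, -0.16, 0, 0, 0, 1, -0.16, 0, 0, 0, 1, -0.16, 0, 0, 0, 1, -0.16, 0, 0]'

```text
time_s: 12.97
tcp_pos: [0.4994, -0.02, 0.2915]
eef_rot: [3.141, 0.001, 1.57]
wrist_force: [0.1, 1.0, 0.4]
gripper_width: 1.0
finger_force: 0.0
```

```bash
python3 -c "
from h import *
cans('2')
H=hsv(cv2.imread('pics/t2.png'));red=((H[...,0]<8)|(H[...,0]>172))&(H[...,1]>150)&(H[...,2]>80)
for b in blobs(red,30): print(b[:3],on('top',*b[2],.09))
H=hsv(cv2.imread('pics/s2.png'));red=((H[...,0]<8)|(H[...,0]>172))&(H[...,1]>150)&(H[...,2]>80)
for b in blobs(red,30): print(b[:3],on('scene',*b[2],.09))
"
```

```text
scene can 1 [0.4395 0.4103] off ring mm [-8.  -3.7] [16, 15] 169
scene can 2 [0.4657 0.2909] off ring mm [ 1.2 -9.1] [17, 15] 178
scene can 3 [0.4823 0.1909] off ring mm [0.3 4.4] [17, 17] 182
top can 1 [0.4331 0.4179] off ring mm [-14.4   3.9] [18, 14] 172
top can 2 [0.4567 0.2955] off ring mm [-7.8 -4.5] [14, 12] 78
(np.int32(98), [449, 192, 21, 5], [458.4, 193.9]) [ 0.55094629 -0.3305609   0.09      ]
(np.int32(89), [148, 10, 21, 7], [157.6, 12.7]) [-0.76887987 -0.09742428  0.09      ]
(np.int32(222), [144, 255, 31, 15], [159.1, 262.1]) [ 0.55429735 -0.33330705  0.09      ]
```

>>> arm_command --steps '[0, 1, -0.15, 0, 0, 0, 1, -0.15, 0, 0, 0, 1, -0.15, 0, 0, 0, 1, -0.15, 0, 0, 0, 1, -0.15, 0, 0, 0, 1, -0.15, 0, 0, 0, 1, -0.15, 0, 0, 0, 1, -0.15, 0, 0, 0, 1, -0.15, 0, 0, 0, 1, -0.15, 0, 0]'

```text
time_s: 13.9
tcp_pos: [0.4701, 0.1794, 0.2916]
eef_rot: [3.14, 0.0, 1.569]
wrist_force: [0.3, -0.6, 0.2]
gripper_width: 0.998
finger_force: 0.0
```

>>> arm_command --steps '[0, 1, -0.15, 0, 0, 0, 1, -0.15, 0, 0, 0, 1, -0.15, 0, 0, 0, 1, -0.15, 0, 0, 0, 1, -0.15, 0, 0, 0, 1, -0.15, 0, 0, 0, 1, -0.15, 0, 0, 0, 1, -0.15, 0, 0, 0, 1, -0.15, 0, 0, 0, 1, -0.15, 0, 0]'

```text
time_s: 14.73
tcp_pos: [0.4405, 0.3797, 0.2915]
eef_rot: [3.14, 0.0, 1.569]
wrist_force: [-0.4, 0.2, -0.4]
gripper_width: 1.001
finger_force: 0.0
```

>>> arm_command --steps '[0, 1, -0.15, 0, 0, 0, 0.7, -0.1, 0, 0, 0, 0, 0, 1, 0, 0, 0, 0, 1, 0, 0, 0, 0, 1, 0, 0, 0, 0, 1, 0, 0, 0, 0, 1, 0, 0, 0, 0, 0, 0]'

```text
time_s: 15.4
tcp_pos: [0.4333, 0.4112, 0.1877]
eef_rot: [-3.137, 0.006, 1.57]
wrist_force: [-1.4, -0.0, -0.4]
gripper_width: 1.001
finger_force: 0.0
```

```bash
python3 -c "
from h import *
S=snapshot('scene');T=snapshot('top')
a=cv2.resize(S[80:220,330:480],None,fx=2.6,fy=2.6,interpolation=cv2.INTER_CUBIC);b=cv2.resize(T[170:310,160:310],None,fx=2.6,fy=2.6,interpolation=cv2.INTER_CUBIC)
cv2.imwrite('pics/g1.png',np.hstack([a,b]))"
```

```text
(no output)
```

View pics/g1.png

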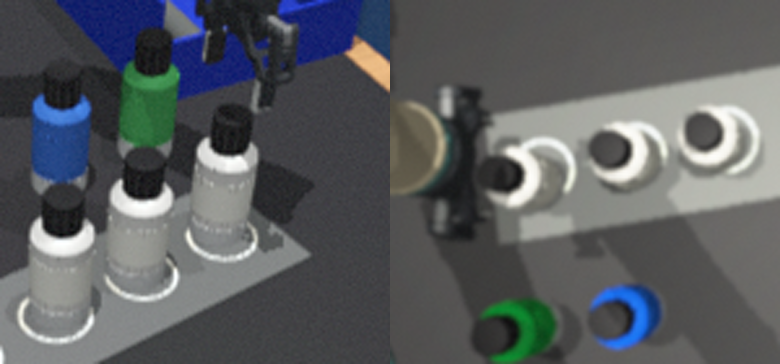

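```bash
python3 -c "
from h import *
print(on('scene',419.2,123.1,.163),on('top',201.2,236.2,.163),two((419.2,123.1),(201.2,236.2)))
# can2: crop scene (145,160), top (608,150); can3 scene (64,195) top(705,132)
for s,t in (((145,159),(608,150)),((64,194),(704,131))):
  s=(330+s[0]/2.6,80+s[1]/2.6);t=(160+(t[0]-390)/2.6,170+t[1]/2.6)
  print(on('scene',*s,.163),on('top',*t,.163),two(s,t))
print(proj('scene',np.array([.4333,.4112,.163])),proj('top',np.array([.4333,.4112,.163])))
"
```

```text
[0.43266401 0.41370906 0.163     ] [0.43224137 0.41128258 0.163     ] [0.43267181 0.41241972 0.16297042]
[0.46380847 0.29246067 0.163     ] [0.45393041 0.29237607 0.163     ] [0.45537242 0.29586116 0.15537037]
[0.47877784 0.19373719 0.163     ] [0.4724673  0.18972873 0.163     ] [0.47399896 0.19304502 0.15895724]
[418.53331714 123.45752895] [201.2448368  235.81748627]
```

>>> arm_command --steps '[0, 0.06, 0, 0.8, 0, 0, 0, 0, 0.8, 0, 0, 0, 0, 0.8, 0, 0, 0, 0, 0.6, 0, 0, 0, 0, 0, 0, 1, 0, 0, 0, 0, 1, 0, 0, 0, 0, 1, 0, 0, 0, 0, 1, 0, 0, 0, 0, 1, 0, 0, 0, 0]' --newtons 80

```text
time_s: 16.33
tcp_pos: [0.4346, 0.4156, 0.1328]
eef_rot: [3.141, -0.002, 1.571]
wrist_force: [-1.4, -0.1, 5.5]
gripper_width: 0.47
finger_force: 80.0
```

>>> arm_command --steps '[1, 0, 0, 0, 0, 1, 0, 0, 0, 0, 1, 0, 0, 0, 0]'

```text
time_s: 16.58
tcp_pos: [0.4346, 0.4156, 0.1328]
eef_rot: [3.141, -0.002, 1.571]
wrist_force: [-1.6, -0.7, 4.2]
gripper_width: 0.472
finger_force: 80.0
```

>>> arm_command --steps '[1, 0, 0, -0.4, 0, 1, 0, 0, -0.8, 0, 1, 0, 0, -1, 0, 1, 0, 0, -1, 0, 1, 0, 0, -1, 0, 1, 0, 0, -1, 0, 1, 0, 0, -1, 0, 1, 0, 0, -1, 0, 1, 0, 0, -1, 0, 1, 0, 0, -1, 0]'

```text
time_s: 17.42
tcp_pos: [0.434, 0.4144, 0.3165]
eef_rot: [-3.141, 0.001, 1.571]
wrist_force: [-0.0, 0.5, -3.1]
gripper_width: 0.475
finger_force: 81.1
```

>>> arm_command --steps '[1, 0, 0, -0.5, 0, 1, -0.5, 0.1, 0, 0, 1, -0.9, 0.2, 0, 0, 1, -0.9, 0.2, 0, 0, 1, -0.9, 0.2, 0, 0, 1, -0.9, 0.2, 0, 0, 1, -0.9, 0.2, 0, 0, 1, -0.9, 0.2, 0, 0, 1, -0.9, 0.2, 0, 0, 1, -0.9, 0.2, 0, 0]'

```text
time_s: 18.25
tcp_pos: [0.4676, 0.2585, 0.3239]
eef_rot: [-3.139, 0.002, 1.57]
wrist_force: [-0.3, -0.4, -3.4]
gripper_width: 0.47
finger_force: 81.2
```

>>> arm_command --steps '[1, -0.9, 0.2, 0, 0, 1, -0.9, 0.2, 0, 0, 1, -0.9, 0.2, 0, 0, 1, -0.9, 0.2, 0, 0, 1, -0.9, 0.2, 0, 0, 1, -0.9, 0.2, 0, 0, 1, -0.9, 0.2, 0, 0, 1, -0.9, 0.2, 0, 0, 1, -0.9, 0.2, 0, 0, 1, -0.9, 0.2, 0, 0]'

```text
time_s: 19.08
tcp_pos: [0.5071, 0.079, 0.324]
eef_rot: [-3.139, 0.001, 1.57]
wrist_force: [0.9, -1.2, -4.0]
gripper_width: 0.471
finger_force: 81.2
```

>>> arm_command --steps '[1, -0.9, 0.2, 0, 0, 1, -0.9, 0.2, 0, 0, 1, -0.9, 0.2, 0, 0, 1, -0.9, 0.2, 0, 0, 1, -0.9, 0.2, 0, 0, 1, -0.9, 0.2, 0, 0, 1, -0.9, 0.2, 0, 0, 1, -0.9, 0.2, 0, 0, 1, -0.9, 0.2, 0, 0, 1, -0.9, 0.2, 0, 0]'

```text
time_s: 19.92
tcp_pos: [0.5469, -0.1005, 0.3238]
eef_rot: [-3.138, -0.0, 1.57]
wrist_force: [0.7, 0.5, -4.2]
gripper_width: 0.47
finger_force: 81.2
```

>>> arm_command --steps '[1, -0.6, 0.2, 0, 0, 1, 0, 0, 0, 0, 1, 0, 0, 0, 0, 1, 0, 0, 0, 0]'

```text
time_s: 20.25
tcp_pos: [0.5518, -0.1097, 0.3246]
eef_rot: [-3.14, -0.002, 1.572]
wrist_force: [0.3, 0.4, -3.4]
gripper_width: 0.47
finger_force: 81.3
```

```bash
python3 -c "
from h import *
S=snapshot('scene');print(sense()['tcp_pos'],sense()['time_s'])
cv2.imwrite('pics/h1.png',cv2.resize(S[100:300,170:450],None,fx=2.8,fy=2.8,interpolation=cv2.INTER_CUBIC))"
```

```text
[ 0.55203698 -0.10945769  0.32480499] 20.3
```

View pics/h1.png

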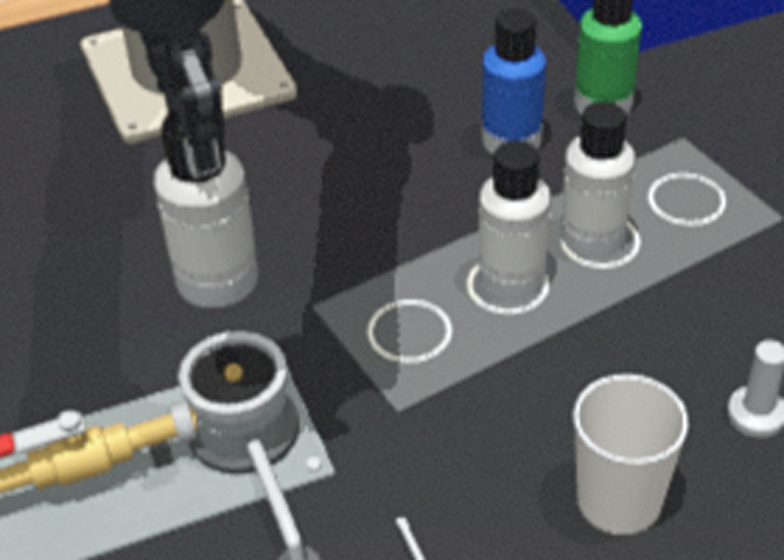

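```bash
python3 -c "
from h import *
f=lambda p:((p-np.array([170,100]))*2.8).round(1)
for y in(-.1125,-.1095): print(f(proj('scene',np.array([.552,y,.1948]))),f(proj('scene',np.array([.552,y,.30]))))
print('front',[f(proj('scene',np.array([.552+.033*np.cos(a),-.1125+.033*np.sin(a),.1948]))) for a in (-.4,2.74,1.17,-1.97)])
print(on('scene',253.2,232.9,.088),on('scene',253.6,233,.089), on('scene',253.6,233,.083))
T=cv2.imread('pics/top0.png')[175:215,365:408]
g=T.min(2)
for b in blobs(T.max(2)<70,60):print(b[:3],on('top',365+b[1][0]+b[1][2]/2-.5,175+b[1][1]+b[1][3]/2-.5,.085))
"
```

```text
[214.8 278.9] [196.5 178.6]
[218.4 277.8] [200.4 177.5]
front [array([210.7, 308.7]), array([218.8, 250.4]), array([256.2, 278. ]), array([173.4, 279.9])]
[ 0.55773445 -0.11257348  0.088     ] [ 0.55932301 -0.1119658   0.089     ] [ 0.55400159 -0.11098705  0.083     ]
(np.int32(279), [10, 10, 21, 20], [19.9, 19.4]) [ 0.55448597 -0.11298141  0.085     ]
```

>>> arm_command --steps '[1, -0.1, 0.2, 0, 0, 1, 0, 0, 1, 0, 1, 0, 0, 1, 0, 1, 0, 0, 1, 0, 1, 0, 0, 1, 0, 1, 0, 0, 0.8, 0, 1, 0, 0, 0.2, 0, 1, 0, 0, 0, 0, 1, 0, 0, 0, 0]'

```text
time_s: 21.05
tcp_pos: [0.5571, -0.1129, 0.226]
eef_rot: [3.141, 0.0, 1.571]
wrist_force: [0.2, 0.2, -3.3]
gripper_width: 0.467
finger_force: 81.4
```

>>> arm_command --steps '[1, 0, 0, 0.2, 0, 1, 0, 0, 0.2, 0, 1, 0, 0, 0.2, 0, 1, 0, 0, 0, 0, 1, 0, 0, 0, 0]'

```text
time_s: 21.47
tcp_pos: [0.5563, -0.1131, 0.2133]
eef_rot: [-3.141, -0.0, 1.571]
wrist_force: [0.6, -0.0, -4.2]
gripper_width: 0.47
finger_force: 81.8
```

>>> arm_command --steps '[1, 0, 0, 0.15, 0, 1, 0, 0, 0.15, 0, 1, 0, 0, 0, 0, 1, 0, 0, 0, 0]'

```text
time_s: 21.8
tcp_pos: [0.5566, -0.1133, 0.2078]
eef_rot: [3.141, 0.0, 1.571]
wrist_force: [-1.3, 0.2, 4.5]
gripper_width: 0.473
finger_force: 82.5
```

```bash
python3 -c "
from h import *
S=snapshot('scene')
cv2.imwrite('pics/h2.png',cv2.resize(S[150:280,190:320],None,fx=4,fy=4,interpolation=cv2.INTER_CUBIC))"
```

```text
(no output)
```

View pics/h2.png

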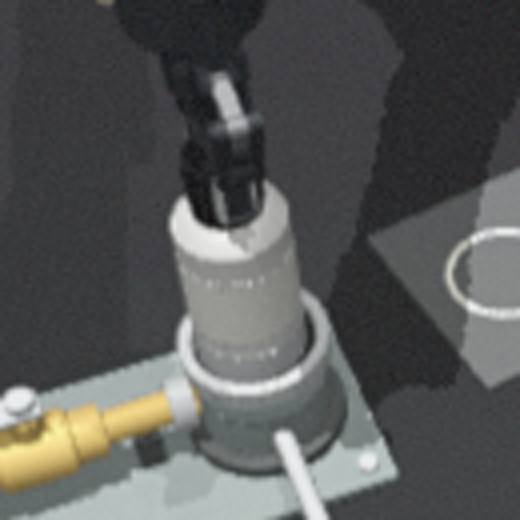

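>>> arm_command --steps '[1, 0, 0, 0.2, 0, 1, 0, 0, 0.2, 0, 1, 0, 0, 0.15, 0, 1, 0, 0, 0, 0, 1, 0, 0, 0, 0]'

```text
time_s: 22.27
tcp_pos: [0.5567, -0.1134, 0.1973]
eef_rot: [3.141, 0.0, 1.571]
wrist_force: [-2.8, -0.0, 9.1]
gripper_width: 0.471
finger_force: 83.1
```

>>> arm_command --steps '[1, 0, 0, 0.15, 0, 1, 0, 0, 0.1, 0, 1, 0, 0, 0, 0, 1, 0, 0, 0, 0]'

```text
time_s: 22.6
tcp_pos: [0.5567, -0.1136, 0.1945]
eef_rot: [3.139, -0.001, 1.57]
wrist_force: [-6.2, 0.6, 25.5]
gripper_width: 0.468
finger_force: 84.9
```

>>> arm_command --steps '[1, 0, 0, 0.05, 0, 1, 0, 0, 0, 0, 1, 0, 0, 0, 0, 1, 0, 0, 0, 0, 1, 0, 0, 0, 0, 1, 0, 0, 0, 0, 1, 0, 0, 0, 0, 1, 0, 0, 0, 0, 1, 0, 0, 0, 0, 1, 0, 0, 0, 0]'

```text
time_s: 23.43
tcp_pos: [0.5567, -0.1137, 0.1944]
eef_rot: [3.139, -0.001, 1.57]
wrist_force: [-9.1, 2.1, 31.7]
gripper_width: 0.467
finger_force: 85.7
```

>>> arm_command --steps '[1, 0, 0, 0, 0, 1, 0, 0, 0, 0, 1, 0, 0, 0, 0, 1, 0, 0, 0, 0, 1, 0, 0, 0, 0, 1, 0, 0, 0, 0, 1, 0, 0, 0, 0, 1, 0, 0, 0, 0, 1, 0, 0, 0, 0, 1, 0, 0, 0, 0]'

```text
time_s: 24.27
tcp_pos: [0.5567, -0.1137, 0.1945]
eef_rot: [3.139, -0.001, 1.57]
wrist_force: [-8.2, 1.5, 30.9]
gripper_width: 0.47
finger_force: 85.7
```

>>> arm_command --steps '[1, 0, 0, 0, 0, 1, 0, 0, 0, 0, 1, 0, 0, 0, 0, 1, 0, 0, 0, 0, 1, 0, 0, 0, 0, 1, 0, 0, 0, 0, 1, 0, 0, 0, 0, 1, 0, 0, 0, 0, 1, 0, 0, 0, 0, 1, 0, 0, 0, 0]'

```text
time_s: 25.1
tcp_pos: [0.5567, -0.1137, 0.1945]
eef_rot: [3.139, -0.001, 1.57]
wrist_force: [-10.3, 2.5, 31.2]
gripper_width: 0.472
finger_force: 85.7
```

>>> arm_command --steps '[1, 0, 0, 0, 0, 1, 0, 0, 0, 0, 1, 0, 0, 0, 0, 1, 0, 0, 0, 0, 1, 0, 0, 0, 0, 1, 0, 0, 0, 0, 1, 0, 0, 0, 0, 1, 0, 0, 0, 0, 1, 0, 0, 0, 0, 1, 0, 0, 0, 0]'

```text
time_s: 25.93
tcp_pos: [0.5567, -0.1137, 0.1945]
eef_rot: [3.139, -0.001, 1.57]
wrist_force: [-8.8, 1.6, 31.3]
gripper_width: 0.476
finger_force: 85.7
```

>>> arm_command --steps '[1, 0, 0, 0, 0, 1, 0, 0, 0, 0, 1, 0, 0, 0, 0, 1, 0, 0, 0, 0, 1, 0, 0, 0, 0, 1, 0, 0, 0, 0, 1, 0, 0, 0, 0, 1, 0, 0, 0, 0, 1, 0, 0, 0, 0, 1, 0, 0, 0, 0]'

```text
time_s: 26.77
tcp_pos: [0.5567, -0.1137, 0.1944]
eef_rot: [3.139, -0.001, 1.57]
wrist_force: [-8.4, 2.4, 32.0]
gripper_width: 0.468
finger_force: 85.7
```

```bash
python3 -c "
from h import *
S=snapshot('scene')
cv2.imwrite('pics/h3.png',cv2.resize(S[100:300,170:450],None,fx=2.8,fy=2.8,interpolation=cv2.INTER_CUBIC))
cans()"
```

```text
scene can 2 [0.4602 0.2939] off ring mm [-4.3 -6.1] [17, 18] 193
scene can 3 [0.4787 0.1927] off ring mm [-3.3  6.2] [17, 19] 192
top can 2 [0.4567 0.2955] off ring mm [-7.8 -4.5] [14, 12] 96
```

View pics/h3.png

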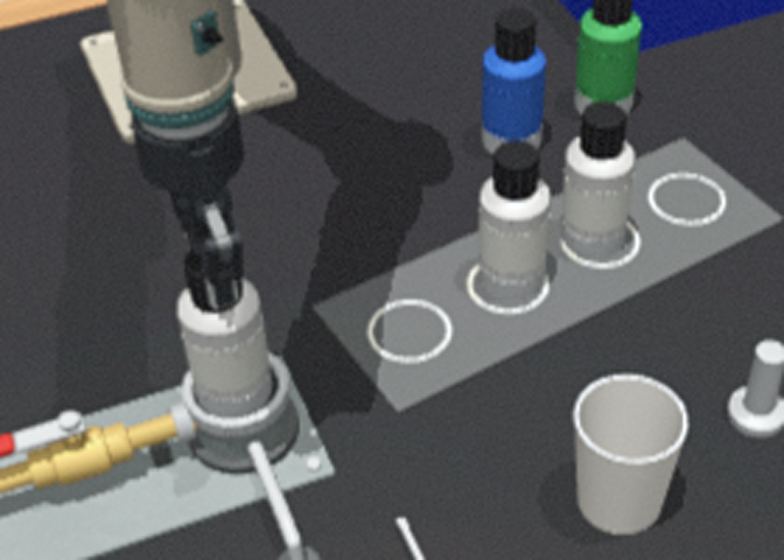

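>>> arm_command --steps '[1, 0, 0, -0.3, 0, 1, 0, 0, -0.8, 0, 1, 0, 0, -1, 0, 1, 0, 0, -1, 0, 1, 0, 0, -1, 0, 1, 0, 0, -1, 0, 1, 0, 0, -1, 0, 1, 0, 0, -0.7, 0, 1, 0.5, -0.1, 0, 0, 1, 0.9, -0.18, 0, 0]'

```text
time_s: 27.75
tcp_pos: [0.5508, -0.0869, 0.3261]
eef_rot: [3.14, 0.002, 1.567]
wrist_force: [0.3, 0.4, -3.9]
gripper_width: 0.469
finger_force: 81.9
```

>>> arm_command --steps '[1, 0.9, -0.18, 0, 0, 1, 0.9, -0.18, 0, 0, 1, 0.9, -0.18, 0, 0, 1, 0.9, -0.18, 0, 0, 1, 0.9, -0.18, 0, 0, 1, 0.9, -0.18, 0, 0, 1, 0.9, -0.18, 0, 0, 1, 0.9, -0.18, 0, 0, 1, 0.9, -0.18, 0, 0, 1, 0.9, -0.18, 0, 0]'

```text
time_s: 28.58
tcp_pos: [0.5133, 0.0967, 0.3245]
eef_rot: [-3.139, 0.0, 1.572]
wrist_force: [0.2, 0.2, -3.6]
gripper_width: 0.471
finger_force: 81.9
```

>>> arm_command --steps '[1, 0.9, -0.18, 0, 0, 1, 0.9, -0.18, 0, 0, 1, 0.9, -0.18, 0, 0, 1, 0.9, -0.18, 0, 0, 1, 0.9, -0.18, 0, 0, 1, 0.9, -0.18, 0, 0, 1, 0.9, -0.18, 0, 0, 1, 0.9, -0.18, 0, 0, 1, 0.9, -0.18, 0, 0, 1, 0.9, -0.18, 0, 0]'

```text
time_s: 29.42
tcp_pos: [0.477, 0.2763, 0.3244]
eef_rot: [-3.139, 0.001, 1.572]
wrist_force: [-0.3, 0.0, -3.5]
gripper_width: 0.472
finger_force: 81.9
```

>>> arm_command --steps '[1, 0.9, -0.18, 0, 0, 1, 0.9, -0.18, 0, 0, 1, 0.9, -0.18, 0, 0, 1, 0.9, -0.18, 0, 0, 1, 0.9, -0.18, 0, 0, 1, 0.9, -0.18, 0, 0, 1, 0.9, -0.18, 0, 0, 1, 0.6, -0.1, 0, 0, 1, 0, 0, 0, 0, 1, 0, 0, 0, 0]'

```text
time_s: 30.25
tcp_pos: [0.4507, 0.4128, 0.325]
eef_rot: [-3.14, 0.002, 1.572]
wrist_force: [1.0, -1.5, -3.4]
gripper_width: 0.469
finger_force: 81.7
```

>>> arm_command --steps '[1, 0.15, -0.15, 1, 0, 1, 0, 0, 1, 0, 1, 0, 0, 1, 0, 1, 0, 0, 1, 0, 1, 0, 0, 1, 0, 1, 0, 0, 1, 0, 1, 0, 0, 1, 0, 1, 0, 0, 1, 0, 1, 0, 0, 0.8, 0, 1, 0, 0, 0.4, 0]'

```text
time_s: 31.08
tcp_pos: [0.4483, 0.4131, 0.1402]
eef_rot: [-3.139, 0.004, 1.569]
wrist_force: [0.3, -0.1, -3.2]
gripper_width: 0.471
finger_force: 81.6
```

>>> arm_command --steps '[1, 0, 0, 0.2, 0, 1, 0, 0, 0.1, 0, 1, 0, 0, 0.1, 0, 1, 0, 0, 0, 0]'

```text
time_s: 31.42
tcp_pos: [0.4492, 0.416, 0.135]
eef_rot: [3.141, -0.001, 1.571]
wrist_force: [-0.0, 0.2, -4.2]
gripper_width: 0.473
finger_force: 81.6
```

Lower the last 2–3 mm, release, raise.

>>> arm_command --steps '[1, 0, 0, 0.1, 0, 1, 0, 0, 0.05, 0, 1, 0, 0, 0, 0]'

```text
time_s: 31.67
tcp_pos: [0.4492, 0.4166, 0.1328]
eef_rot: [3.14, -0.002, 1.571]
wrist_force: [-0.8, -0.2, 3.9]
gripper_width: 0.468
finger_force: 82.8
```

>>> arm_command --steps '[0, 0, 0, 0, 0, 0, 0, 0, 0, 0, 0, 0, 0, 0, 0, 0, 0, 0, 0, 0, 0, 0, 0, -0.4, 0, 0, 0, 0, -0.8, 0, 0, 0, 0, -1, 0, 0, 0, 0, -1, 0, 0, 0, 0, -0.5, 0, 0, 0, 0, 0, 0]'

```text
time_s: 32.5
tcp_pos: [0.4501, 0.417, 0.2082]
eef_rot: [3.138, -0.004, 1.571]
wrist_force: [-0.5, 0.6, 0.0]
gripper_width: 0.997
finger_force: 0.0
```

```bash
python3 -c "
from h import *
cans('5');print(sense()['tcp_pos'])
S=cv2.imread('pics/s5.png');T=cv2.imread('pics/t5.png')
a=cv2.resize(S[80:220,330:480],None,fx=2.6,fy=2.6,interpolation=cv2.INTER_CUBIC);b=cv2.resize(T[170:310,160:310],None,fx=2.6,fy=2.6,interpolation=cv2.INTER_CUBIC)
cv2.imwrite('pics/g5.png',np.hstack([a,b]))"
```

```text
scene can 1 [0.4712 0.3939] off ring mm [ 23.7 -20.1] [42, 23] 588
scene can 2 [0.4499 0.3226] off ring mm [-14.6  22.6] [32, 28] 453
scene can 3 [0.4853 0.188 ] off ring mm [3.3 1.5] [18, 15] 182
top can 1 [0.4504 0.4359] off ring mm [ 2.9 21.9] [24, 36] 569
top can 2 [0.4567 0.297 ] off ring mm [-7.8 -3. ] [15, 12] 98
[0.44841131 0.41590552 0.2052117 ]
```

View pics/g5.png

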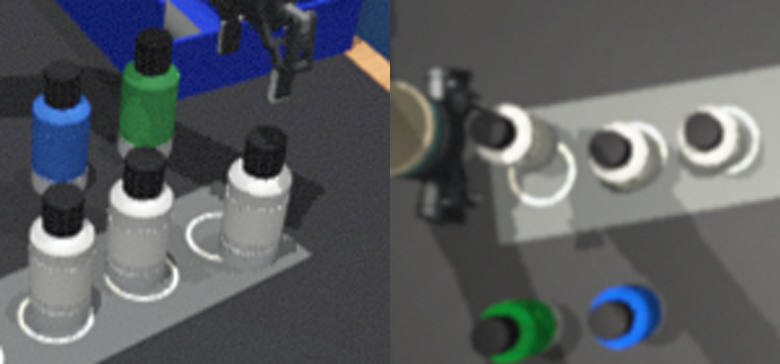

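```bash
python3 -c "
from h import *
for s,t in (((266,138),(489,130)),((145,159),(607,151)),((64,195),(703,131))):
  s=(330+s[0]/2.6,80+s[1]/2.6);t=(160+(t[0]-390)/2.6,170+t[1]/2.6)
  print(on('scene',*s,.163),on('top',*t,.163),two(s,t))
s=sense();print(s['tcp_pos'],s['time_s'])"
```

```text
[0.48586597 0.42145332 0.163     ] [0.47764561 0.42204323 0.163     ] [0.47896415 0.42563181 0.15646666]
[0.46380847 0.29246067 0.163     ] [0.45287992 0.29342803 0.163     ] [0.45430702 0.29687122 0.1543738 ]
[0.48015125 0.19305519 0.163     ] [0.47248656 0.19079809 0.163     ] [0.47398087 0.19374931 0.15756199]
[0.44841131 0.41590552 0.2052117 ] 32.6
```

>>> arm_command --steps '[0, 0.1, 0.8, 0, 0, 0, 0.2, 0.8, 0, 0, 0, 0, 0, 0, 0, 0, 0, 0, 1, 0, 0, 0, 0, 1, 0, 0, 0, 0, 1, 0, 0, 0, 0, 0.6, 0, 0, 0, 0, 0, 0, 1, 0, 0, 0, 0, 1, 0, 0, 0, 0]'

```text
time_s: 33.43
tcp_pos: [0.481, 0.4222, 0.134]
eef_rot: [3.141, -0.001, 1.571]
wrist_force: [0.2, 1.2, 0.1]
gripper_width: 0.748
finger_force: 0.0
```

>>> arm_command --steps '[1, 0, 0, 0, 0, 1, 0, 0, 0, 0, 1, 0, 0, 0, 0, 1, 0, 0, 0, 0, 1, 0, 0, 0, 0, 1, 0, 0, 0, 0]'

```text
time_s: 33.93
tcp_pos: [0.4811, 0.4227, 0.135]
eef_rot: [3.14, -0.002, 1.571]
wrist_force: [-1.7, 0.3, 6.9]
gripper_width: 0.465
finger_force: 80.7
```

>>> arm_command --steps '[1, 0, 0, -0.5, 0, 1, 0, 0, -0.5, 0, 1, -0.1, -0.5, 0, 0, 1, -0.1, -0.6, 0, 0, 1, -0.1, -0.6, 0, 0, 1, 0, 0, 0, 0, 1, 0, 0, 0, 0, 1, 0, 0, 0.4, 0, 1, 0, 0, 0.3, 0, 1, 0, 0, 0.2, 0]'

```text
time_s: 34.77
tcp_pos: [0.447, 0.4156, 0.1348]
eef_rot: [-3.141, 0.001, 1.57]
wrist_force: [-6.5, -3.9, 34.5]
gripper_width: 0.468
finger_force: 85.1
```

>>> arm_command --steps '[1, 0, 0, 0.1, 0, 1, 0, 0, 0.05, 0, 1, 0, 0, 0, 0]'

```text
time_s: 35.02
tcp_pos: [0.4472, 0.416, 0.135]
eef_rot: [-3.141, -0.001, 1.57]
wrist_force: [-5.5, -3.2, 19.7]
gripper_width: 0.465
finger_force: 84.1
```

Down on the ring. Release, rise 70 mm, look.

>>> arm_command --steps '[0, 0, 0, 0, 0, 0, 0, 0, 0, 0, 0, 0, 0, 0, 0, 0, 0, 0, 0, 0, 0, 0, 0, -0.4, 0, 0, 0, 0, -0.8, 0, 0, 0, 0, -1, 0, 0, 0, 0, -1, 0, 0, 0, 0, -1, 0, 0, -1, 0, -0.5, 0]'

```text
time_s: 35.85
tcp_pos: [0.4469, 0.4009, 0.2289]
eef_rot: [3.138, -0.006, 1.576]
wrist_force: [0.8, 0.7, 0.5]
gripper_width: 1.0
finger_force: 0.0
```

>>> arm_command --steps '[0, -1, 0, 0, 0, 0, -1, 0, 0, 0, 0, -1, 0, 0, 0, 0, -1, 0, 0, 0, 0, -1, 0.1, 0, 0, 0, 0, 0, 0, 0]'

```text
time_s: 36.35
tcp_pos: [0.4495, 0.2909, 0.227]
eef_rot: [3.141, 0.003, 1.565]
wrist_force: [-0.6, 0.1, 0.2]
gripper_width: 0.999
finger_force: 0.0
```

```bash
python3 -c "
from h import *
cans('6');s=sense();print(s['tcp_pos'],s['time_s'])
S=cv2.imread('pics/s6.png');T=cv2.imread('pics/t6.png')
a=cv2.resize(S[80:220,330:480],None,fx=2.6,fy=2.6,interpolation=cv2.INTER_CUBIC);b=cv2.resize(T[170:310,160:310],None,fx=2.6,fy=2.6,interpolation=cv2.INTER_CUBIC)
cv2.imwrite('pics/g6.png',np.hstack([a,b]))"
```

```text
scene can 1 [0.448  0.4178] off ring mm [0.5 3.8] [16, 19] 225
scene can 2 [0.432  0.3049] off ring mm [-32.5   4.9] [38, 32] 523
scene can 3 [0.4858 0.1892] off ring mm [3.8 2.7] [17, 15] 176
top can 2 [0.4684 0.3158] off ring mm [ 3.9 15.8] [28, 36] 416
top can 3 [0.4662 0.1905] off ring mm [-15.8   4. ] [10, 8] 45
[0.44905391 0.29558138 0.22686517] 36.45
```

View pics/g6.png

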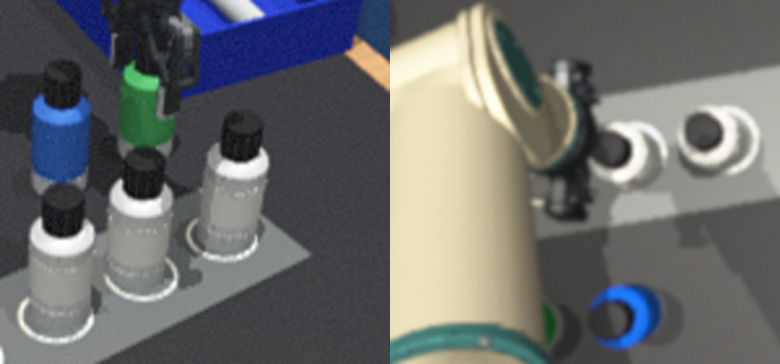

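>>> arm_command --steps '[0, 0, 0.4, 0, 0, 0, 0, 0, 1, 0, 0, 0, 0, 1, 0, 0, 0, 0, 1, 0, 0, 0, 0, 1, 0, 0, 0, 0, 0.7, 0, 0, 0, 0, 0, 0, 0, 0, 0, 0, 0, 1, 0, 0, 0, 0, 1, 0, 0, 0, 0]'

```text
time_s: 37.28
tcp_pos: [0.4575, 0.2968, 0.1333]
eef_rot: [3.14, -0.001, 1.571]
wrist_force: [-0.1, 0.0, 0.7]
gripper_width: 0.748
finger_force: 0.0
```

>>> arm_command --steps '[1, 0, 0, 0, 0, 1, 0, 0, 0, 0, 1, 0, 0, 0, 0, 1, 0, 0, 0, 0, 1, 0, 0, 0, 0, 1, 0, 0, 0, 0]'

```text
time_s: 37.78
tcp_pos: [0.4576, 0.2965, 0.1336]
eef_rot: [3.139, -0.002, 1.571]
wrist_force: [-0.2, 0.5, 5.3]
gripper_width: 0.471
finger_force: 80.5
```

>>> arm_command --steps '[1, 0, 0, -0.4, 0, 1, 0, 0, -0.8, 0, 1, 0, 0, -1, 0, 1, 0, 0, -1, 0, 1, 0, 0, -1, 0, 1, 0, 0, -1, 0, 1, 0, 0, -1, 0, 1, 0, 0, -1, 0, 1, 0, 0, -1, 0, 1, 0, 0, -1, 0]'

```text
time_s: 38.62
tcp_pos: [0.4557, 0.2954, 0.3172]
eef_rot: [-3.14, 0.001, 1.571]
wrist_force: [-0.2, 0.1, -3.2]
gripper_width: 0.47
finger_force: 81.2
```

>>> arm_command --steps '[1, 0, 0, -0.4, 0, 1, -0.5, 0.1, 0, 0, 1, -0.9, 0.2, 0, 0, 1, -0.9, 0.2, 0, 0, 1, -0.9, 0.2, 0, 0, 1, -0.9, 0.2, 0, 0, 1, -0.9, 0.2, 0, 0, 1, -0.9, 0.2, 0, 0, 1, -0.9, 0.2, 0, 0, 1, -0.9, 0.2, 0, 0]'

```text
time_s: 39.45
tcp_pos: [0.4895, 0.1398, 0.3227]
eef_rot: [-3.138, 0.002, 1.57]
wrist_force: [0.1, 0.4, -3.0]
gripper_width: 0.467
finger_force: 81.6
```

>>> arm_command --steps '[1, -0.9, 0.2, 0, 0, 1, -0.9, 0.2, 0, 0, 1, -0.9, 0.2, 0, 0, 1, -0.9, 0.2, 0, 0, 1, -0.9, 0.2, 0, 0, 1, -0.9, 0.2, 0, 0, 1, -0.9, 0.2, 0, 0, 1, -0.9, 0.2, 0, 0, 1, -0.9, 0.2, 0, 0, 1, -0.9, 0.2, 0, 0]'

```text
time_s: 40.28
tcp_pos: [0.5291, -0.0397, 0.3226]
eef_rot: [-3.138, 0.0, 1.57]
wrist_force: [0.2, -0.7, -3.3]
gripper_width: 0.468
finger_force: 81.6
```

>>> arm_command --steps '[1, -0.9, 0.2, 0, 0, 1, -0.9, 0.2, 0, 0, 1, -0.9, 0.2, 0, 0, 1, -0.9, 0.2, 0, 0, 1, 0, 0.2, 0, 0, 1, 0, 0, 0, 0, 1, 0, 0, 0, 0, 1, 0, 0, 0, 0]'

```text
time_s: 40.95
tcp_pos: [0.5498, -0.109, 0.3234]
eef_rot: [-3.139, -0.001, 1.572]
wrist_force: [-0.2, -0.7, -3.4]
gripper_width: 0.469
finger_force: 81.4
```

```bash
cat >> h.py <<'E'
def held():
    # centre column of the held body in the scene view against the TCP's forecast
    S=snapshot("scene");s=sense();t=np.array(s["tcp_pos"]);out=[]
    for dz in(-.045,-.06,-.075):
        P=t+[0,0,dz];u,v=proj("scene",P);v=int(round(v));row=S[v,int(u)-32:int(u)+32].min(1)>95
        i=np.flatnonzero(row);
        if len(i): c=int(u)-32+(i[0]+i[-1])/2;px=proj("scene",P+[0,.01,0])[0]-u;out.append((round((c-u)/px*10,1),int(i[-1]-i[0]+1)))
    print(t.round(4),s["time_s"],"dy mm,width",out)
E
python3 -c "
from h import *
held()"
```

```text
[ 0.55   -0.109   0.3237] 41.0 dy mm,width [(np.float64(-2.0), 33), (np.float64(-3.0), 32), (np.float64(-2.9), 32)]
```

>>> arm_command --steps '[1, -0.05, 0.3, 0, 0, 1, 0, 0, 1, 0, 1, 0, 0, 1, 0, 1, 0, 0, 1, 0, 1, 0, 0, 1, 0, 1, 0, 0, 0.8, 0, 1, 0, 0, 0.2, 0, 1, 0, 0, 0, 0, 1, 0, 0, 0, 0]'

```text
time_s: 41.75
tcp_pos: [0.5574, -0.1111, 0.2249]
eef_rot: [3.141, 0.0, 1.571]
wrist_force: [0.3, 0.2, -3.9]
gripper_width: 0.468
finger_force: 81.6
```

>>> arm_command --steps '[1, 0, 0, 0.2, 0, 1, 0, 0, 0.2, 0, 1, 0, 0, 0.2, 0, 1, 0, 0, 0.15, 0, 1, 0, 0, 0.15, 0, 1, 0, 0, 0, 0, 1, 0, 0, 0, 0]'

```text
time_s: 42.33
tcp_pos: [0.5574, -0.1113, 0.2071]
eef_rot: [3.14, 0.0, 1.571]
wrist_force: [-0.0, 1.2, 4.8]
gripper_width: 0.468
finger_force: 82.7
```

Same signature as can1 (contact at the right height). Push and hold.

>>> arm_command --steps '[1, 0, 0, 0.2, 0, 1, 0, 0, 0.2, 0, 1, 0, 0, 0.2, 0, 1, 0, 0, 0.15, 0, 1, 0, 0, 0.1, 0, 1, 0, 0, 0, 0, 1, 0, 0, 0, 0]'

```text
time_s: 42.92
tcp_pos: [0.5579, -0.1116, 0.1953]
eef_rot: [3.136, -0.001, 1.571]
wrist_force: [-8.0, 3.7, 41.9]
gripper_width: 0.466
finger_force: 86.9
```

>>> arm_command --steps '[1, 0, 0, 0, 0, 1, 0, 0, 0, 0, 1, 0, 0, 0, 0, 1, 0, 0, 0, 0, 1, 0, 0, 0, 0, 1, 0, 0, 0, 0, 1, 0, 0, 0, 0, 1, 0, 0, 0, 0, 1, 0, 0, 0, 0, 1, 0, 0, 0, 0]'

```text
time_s: 43.75
tcp_pos: [0.5579, -0.1116, 0.1953]
eef_rot: [3.136, -0.001, 1.571]
wrist_force: [-8.1, 3.7, 41.3]
gripper_width: 0.47
finger_force: 86.9
```

>>> arm_command --steps '[1, 0, 0, 0, 0, 1, 0, 0, 0, 0, 1, 0, 0, 0, 0, 1, 0, 0, 0, 0, 1, 0, 0, 0, 0, 1, 0, 0, 0, 0, 1, 0, 0, 0, 0, 1, 0, 0, 0, 0, 1, 0, 0, 0, 0, 1, 0, 0, 0, 0]'

```text
time_s: 44.58
tcp_pos: [0.5579, -0.1116, 0.1953]
eef_rot: [3.136, -0.001, 1.571]
wrist_force: [-7.6, 3.1, 41.9]
gripper_width: 0.47
finger_force: 86.9
```

>>> arm_command --steps '[1, 0, 0, 0, 0, 1, 0, 0, 0, 0, 1, 0, 0, 0, 0, 1, 0, 0, 0, 0, 1, 0, 0, 0, 0, 1, 0, 0, 0, 0, 1, 0, 0, 0, 0, 1, 0, 0, 0, 0, 1, 0, 0, 0, 0, 1, 0, 0, 0, 0]'

```text
time_s: 45.42
tcp_pos: [0.5579, -0.1116, 0.1953]
eef_rot: [3.136, -0.001, 1.571]
wrist_force: [-7.8, 3.5, 41.4]
gripper_width: 0.466
finger_force: 86.9
```

>>> arm_command --steps '[1, 0, 0, 0, 0, 1, 0, 0, 0, 0, 1, 0, 0, 0, 0, 1, 0, 0, 0, 0, 1, 0, 0, 0, 0, 1, 0, 0, 0, 0, 1, 0, 0, 0, 0, 1, 0, 0, 0, 0, 1, 0, 0, 0, 0, 1, 0, 0, 0, 0]'

```text
time_s: 46.25
tcp_pos: [0.5579, -0.1116, 0.1953]
eef_rot: [3.136, -0.001, 1.571]
wrist_force: [-7.8, 3.4, 41.5]
gripper_width: 0.469
finger_force: 86.9
```

>>> arm_command --steps '[1, 0, 0, 0, 0, 1, 0, 0, 0, 0, 1, 0, 0, 0, 0, 1, 0, 0, 0, 0, 1, 0, 0, 0, 0, 1, 0, 0, 0, 0, 1, 0, 0, 0, 0, 1, 0, 0, 0, 0, 1, 0, 0, 0, 0, 1, 0, 0, 0, 0]'

```text
time_s: 47.08
tcp_pos: [0.5579, -0.1115, 0.1953]
eef_rot: [3.136, -0.001, 1.571]
wrist_force: [-9.3, 3.8, 42.9]
gripper_width: 0.471
finger_force: 86.9
```

```bash
python3 -c "
from h import *
held();cans('7')"
```

```text
[ 0.5579 -0.1116  0.1953] 47.1333 dy mm,width [(np.float64(-2.2), 30), (np.float64(-1.7), 30), (np.float64(-2.4), 29)]
scene can 1 [0.448  0.4178] off ring mm [0.5 3.8] [16, 19] 204
scene can 3 [0.4823 0.1909] off ring mm [0.3 4.4] [17, 17] 192
top can 1 [0.4474 0.4214] off ring mm [-0.1  7.4] [18, 14] 188
```

>>> arm_command --steps '[1, 0, 0, -0.3, 0, 1, 0, 0, -0.8, 0, 1, 0, 0, -1, 0, 1, 0, 0, -1, 0, 1, 0, 0, -1, 0, 1, 0, 0, -1, 0, 1, 0, 0, -1, 0, 1, 0, 0, -0.7, 0, 1, 0.5, -0.1, 0, 0, 1, 0.9, -0.2, 0, 0]'

```text
time_s: 48.07
tcp_pos: [0.5505, -0.0849, 0.3252]
eef_rot: [3.141, 0.002, 1.567]
wrist_force: [0.2, 0.6, -3.9]
gripper_width: 0.471
finger_force: 81.9
```

>>> arm_command --steps '[1, 0.9, -0.2, 0, 0, 1, 0.9, -0.2, 0, 0, 1, 0.9, -0.2, 0, 0, 1, 0.9, -0.2, 0, 0, 1, 0.9, -0.2, 0, 0, 1, 0.9, -0.2, 0, 0, 1, 0.9, -0.2, 0, 0, 1, 0.9, -0.2, 0, 0, 1, 0.9, -0.2, 0, 0, 1, 0.9, -0.2, 0, 0]'

```text
time_s: 48.9
tcp_pos: [0.5089, 0.0986, 0.3237]
eef_rot: [-3.139, 0.0, 1.571]
wrist_force: [-0.4, 0.1, -4.3]
gripper_width: 0.467
finger_force: 81.9
```

>>> arm_command --steps '[1, 0.9, -0.2, 0, 0, 1, 0.9, -0.2, 0, 0, 1, 0.9, -0.2, 0, 0, 1, 0.9, -0.2, 0, 0, 1, 0.9, -0.2, 0, 0, 1, 0.9, -0.2, 0, 0, 1, 0.9, -0.2, 0, 0, 1, 0.9, -0.2, 0, 0, 1, 0.9, -0.2, 0, 0, 1, 0.9, -0.2, 0, 0]'

```text
time_s: 49.73
tcp_pos: [0.4687, 0.2781, 0.3235]
eef_rot: [-3.139, 0.001, 1.571]
wrist_force: [-0.2, 0.0, -3.1]
gripper_width: 0.471
finger_force: 81.9
```

>>> arm_command --steps '[1, 0.9, -0.2, 0, 0, 1, 0.5, -0.2, 0, 0, 1, 0, 0, 0, 0, 1, 0, 0, 0, 0, 1, 0, 0, 0, 0]'

```text
time_s: 50.15
tcp_pos: [0.4627, 0.3033, 0.3249]
eef_rot: [-3.141, 0.002, 1.569]
wrist_force: [0.7, 0.1, -3.9]
gripper_width: 0.467
finger_force: 81.9
```

```bash
python3 -c "
from h import *
held()"
```

```text
[0.463  0.3032 0.3251] 50.2 dy mm,width [(np.float64(-2.9), 27), (np.float64(-1.4), 27), (np.float64(-1.4), 26)]
```

>>> arm_command --steps '[1, 0, 0.05, 1, 0, 1, 0, 0, 1, 0, 1, 0, 0, 1, 0, 1, 0, 0, 1, 0, 1, 0, 0, 1, 0, 1, 0, 0, 1, 0, 1, 0, 0, 1, 0, 1, 0, 0, 1, 0, 1, 0, 0, 0.8, 0, 1, 0, 0, 0.4, 0]'

```text
time_s: 51.03
tcp_pos: [0.4633, 0.3031, 0.1396]
eef_rot: [-3.14, 0.002, 1.569]
wrist_force: [-1.4, -0.7, -4.4]
gripper_width: 0.473
finger_force: 81.6
```

>>> arm_command --steps '[1, 0, 0, 0.2, 0, 1, 0, 0, 0.1, 0, 1, 0, 0, 0.05, 0, 1, 0, 0, 0, 0]'

```text
time_s: 51.37
tcp_pos: [0.4643, 0.3051, 0.135]
eef_rot: [3.14, -0.001, 1.571]
wrist_force: [0.1, -0.1, -2.9]
gripper_width: 0.467
finger_force: 81.6
```

>>> arm_command --steps '[1, 0, 0, 0.07, 0, 1, 0, 0, 0.03, 0, 1, 0, 0, 0, 0]'

```text
time_s: 51.62
tcp_pos: [0.4644, 0.3054, 0.1336]
eef_rot: [3.14, -0.002, 1.571]
wrist_force: [-0.2, -0.5, 4.6]
gripper_width: 0.473
finger_force: 82.9
```

>>> arm_command --steps '[0, 0, 0, 0, 0, 0, 0, 0, 0, 0, 0, 0, 0, 0, 0, 0, 0, 0, 0, 0, 0, 0, 0, -0.4, 0, 0, 0, 0, -0.8, 0, 0, 0, 0, -1, 0, 0, 0, 0, -1, 0, 0, 0, 0, -1, 0, 0, -0.4, 0, -0.5, 0]'

```text
time_s: 52.45
tcp_pos: [0.4645, 0.2989, 0.229]
eef_rot: [3.138, -0.003, 1.573]
wrist_force: [-0.1, -0.3, 0.6]
gripper_width: 0.999
finger_force: 0.0
```

>>> arm_command --steps '[0, -0.9, 0.1, 0, 0, 0, -0.9, 0.1, 0, 0, 0, -0.9, 0.1, 0, 0, 0, -0.9, 0.2, 0, 0, 0, -0.9, 0.1, 0, 0, 0, -0.6, 0.1, 0, 0, 0, 0, 0, 0, 0, 0, 0, 0, 0, 0]'

```text
time_s: 53.12
tcp_pos: [0.4776, 0.1946, 0.2264]
eef_rot: [-3.141, -0.0, 1.569]
wrist_force: [0.9, 0.4, 0.1]
gripper_width: 1.0
finger_force: 0.0
```

```bash
python3 -c "
from h import *
cans('8');s=sense();print(s['tcp_pos'],s['time_s'])
S=cv2.imread('pics/s8.png');T=cv2.imread('pics/t8.png')
a=cv2.resize(S[80:220,330:480],None,fx=2.6,fy=2.6,interpolation=cv2.INTER_CUBIC);b=cv2.resize(T[170:310,160:310],None,fx=2.6,fy=2.6,interpolation=cv2.INTER_CUBIC)
cv2.imwrite('pics/g8.png',np.hstack([a,b]))"
```

```text
scene can 1 [0.4538 0.4142] off ring mm [6.3 0.2] [16, 16] 178
scene can 2 [0.4559 0.31  ] off ring mm [-8.6 10. ] [18, 25] 281
scene can 3 [0.4524 0.1984] off ring mm [-29.6  11.9] [44, 32] 572
top can 1 [0.4474 0.4214] off ring mm [-0.1  7.4] [18, 14] 175
top can 3 [0.4834 0.1976] off ring mm [ 1.4 11.1] [15, 34] 212
[0.4773868  0.19618851 0.22623764] 53.2167
```

View pics/g8.png

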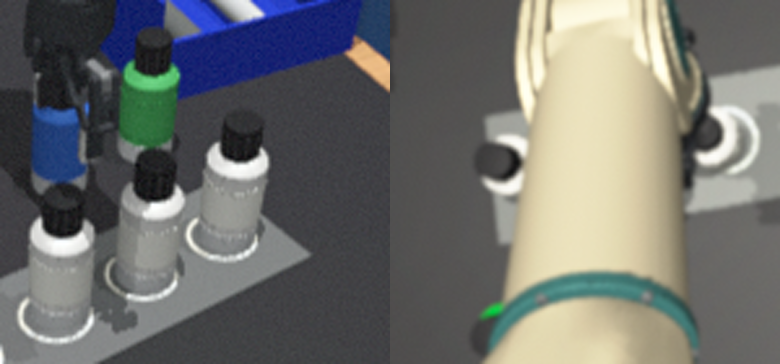

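>>> arm_command --steps '[0, -0.15, 0, 0, 0, 0, 0, 0, 1, 0, 0, 0, 0, 1, 0, 0, 0, 0, 1, 0, 0, 0, 0, 1, 0, 0, 0, 0, 0.7, 0, 0, 0, 0, 0, 0, 0, 0, 0, 0, 0, 1, 0, 0, 0, 0, 1, 0, 0, 0, 0]'

```text
time_s: 54.05
tcp_pos: [0.4784, 0.1924, 0.1333]
eef_rot: [3.14, -0.001, 1.571]
wrist_force: [0.3, -0.6, -1.0]
gripper_width: 0.746
finger_force: 0.0
```

>>> arm_command --steps '[1, 0, 0, 0, 0, 1, 0, 0, 0, 0, 1, 0, 0, 0, 0, 1, 0, 0, 0, 0, 1, 0, 0, 0, 0, 1, 0, 0, 0, 0]'

```text
time_s: 54.55
tcp_pos: [0.4776, 0.1923, 0.1335]
eef_rot: [3.141, -0.001, 1.571]
wrist_force: [-2.2, 0.5, 7.9]
gripper_width: 0.468
finger_force: 79.7
```

>>> arm_command --steps '[1, 0, 0, -0.4, 0, 1, 0, 0, -0.8, 0, 1, 0, 0, -1, 0, 1, 0, 0, -1, 0, 1, 0, 0, -1, 0, 1, 0, 0, -1, 0, 1, 0, 0, -1, 0, 1, 0, 0, -1, 0, 1, 0, 0, -1, 0, 1, 0, 0, -1, 0]'

```text
time_s: 55.38
tcp_pos: [0.477, 0.1916, 0.3175]
eef_rot: [-3.141, 0.0, 1.571]
wrist_force: [0.6, 0.7, -2.9]
gripper_width: 0.472
finger_force: 81.1
```

>>> arm_command --steps '[1, 0, 0, -0.4, 0, 1, -0.5, 0.2, 0, 0, 1, -0.9, 0.24, 0, 0, 1, -0.9, 0.24, 0, 0, 1, -0.9, 0.24, 0, 0, 1, -0.9, 0.24, 0, 0, 1, -0.9, 0.24, 0, 0, 1, -0.9, 0.24, 0, 0, 1, -0.9, 0.24, 0, 0, 1, -0.9, 0.24, 0, 0]'

```text
time_s: 56.22
tcp_pos: [0.5191, 0.0359, 0.3227]
eef_rot: [-3.139, 0.001, 1.57]
wrist_force: [0.1, 0.5, -3.7]
gripper_width: 0.47
finger_force: 81.3
```

>>> arm_command --steps '[1, -0.9, 0.24, 0, 0, 1, -0.9, 0.24, 0, 0, 1, -0.9, 0.24, 0, 0, 1, -0.9, 0.24, 0, 0, 1, -0.9, 0.24, 0, 0, 1, -0.9, 0.24, 0, 0, 1, -0.9, 0.24, 0, 0, 1, -0.9, 0.24, 0, 0, 1, -0.2, 0.1, 0, 0, 1, 0, 0, 0, 0]'

```text
time_s: 57.05
tcp_pos: [0.5596, -0.1124, 0.323]
eef_rot: [-3.139, 0.001, 1.567]
wrist_force: [-0.2, 0.3, -2.7]
gripper_width: 0.467
finger_force: 81.2
```

>>> arm_command --steps '[1, 0, 0, 0, 0, 1, 0, 0, 0, 0]'

```text
time_s: 57.22
tcp_pos: [0.5599, -0.1085, 0.3236]
eef_rot: [-3.14, -0.001, 1.572]
wrist_force: [-0.3, 0.4, -3.9]
gripper_width: 0.47
finger_force: 81.2
```

```bash
python3 -c "
from h import *
held()"
```

```text
[ 0.5601 -0.1085  0.3238] 57.2667 dy mm,width [(np.float64(1.0), 33), (np.float64(-1.1), 33), (np.float64(0.2), 32)]
```

>>> arm_command --steps '[1, -0.18, -0.2, 0, 0, 1, 0, 0, 1, 0, 1, 0, 0, 1, 0, 1, 0, 0, 1, 0, 1, 0, 0, 1, 0, 1, 0, 0, 0.8, 0, 1, 0, 0, 0.2, 0, 1, 0, 0, 0, 0, 1, 0, 0, 0, 0]'

```text
time_s: 58.02
tcp_pos: [0.5568, -0.1137, 0.225]
eef_rot: [3.141, 0.0, 1.571]
wrist_force: [0.2, 0.2, -2.7]
gripper_width: 0.469
finger_force: 81.4
```

>>> arm_command --steps '[1, 0, 0, 0.2, 0, 1, 0, 0, 0.2, 0, 1, 0, 0, 0.2, 0, 1, 0, 0, 0.15, 0, 1, 0, 0, 0.15, 0, 1, 0, 0, 0, 0, 1, 0, 0, 0, 0]'

```text
time_s: 58.6
tcp_pos: [0.5569, -0.1139, 0.207]
eef_rot: [3.14, 0.0, 1.571]
wrist_force: [-1.4, 0.6, 6.4]
gripper_width: 0.47
finger_force: 82.4
```

```bash
python3 -c "
from h import *
held()"
```

```text
[ 0.5569 -0.1139  0.2071] 58.65 dy mm,width [(np.float64(0.9), 31), (np.float64(0.1), 30), (np.float64(0.6), 30)]
```

>>> arm_command --steps '[1, 0, 0, 0.2, 0, 1, 0, 0, 0.2, 0, 1, 0, 0, 0.2, 0, 1, 0, 0, 0.15, 0, 1, 0, 0, 0.05, 0, 1, 0, 0, 0, 0, 1, 0, 0, 0, 0]'

```text
time_s: 59.23
tcp_pos: [0.557, -0.1143, 0.1951]
eef_rot: [3.138, -0.001, 1.57]
wrist_force: [-8.9, 2.7, 34.4]
gripper_width: 0.469
finger_force: 85.8
```

>>> arm_command --steps '[1, 0, 0, 0, 0, 1, 0, 0, 0, 0, 1, 0, 0, 0, 0, 1, 0, 0, 0, 0, 1, 0, 0, 0, 0, 1, 0, 0, 0, 0, 1, 0, 0, 0, 0, 1, 0, 0, 0, 0, 1, 0, 0, 0, 0, 1, 0, 0, 0, 0]'

```text
time_s: 60.07
tcp_pos: [0.557, -0.1143, 0.1951]
eef_rot: [3.138, -0.001, 1.57]
wrist_force: [-9.0, 2.2, 34.0]
gripper_width: 0.469
finger_force: 85.8
```

>>> arm_command --steps '[1, 0, 0, 0, 0, 1, 0, 0, 0, 0, 1, 0, 0, 0, 0, 1, 0, 0, 0, 0, 1, 0, 0, 0, 0, 1, 0, 0, 0, 0, 1, 0, 0, 0, 0, 1, 0, 0, 0, 0, 1, 0, 0, 0, 0, 1, 0, 0, 0, 0]'

```text
time_s: 60.9
tcp_pos: [0.557, -0.1143, 0.1951]
eef_rot: [3.138, -0.001, 1.57]
wrist_force: [-8.1, 2.1, 33.4]
gripper_width: 0.472
finger_force: 85.8
```

>>> arm_command --steps '[1, 0, 0, 0, 0, 1, 0, 0, 0, 0, 1, 0, 0, 0, 0, 1, 0, 0, 0, 0, 1, 0, 0, 0, 0, 1, 0, 0, 0, 0, 1, 0, 0, 0, 0, 1, 0, 0, 0, 0, 1, 0, 0, 0, 0, 1, 0, 0, 0, 0]'

```text
time_s: 61.73
tcp_pos: [0.557, -0.1143, 0.1951]
eef_rot: [3.138, -0.001, 1.57]
wrist_force: [-8.8, 3.3, 34.9]
gripper_width: 0.47
finger_force: 85.8
```

>>> arm_command --steps '[1, 0, 0, 0, 0, 1, 0, 0, 0, 0, 1, 0, 0, 0, 0, 1, 0, 0, 0, 0, 1, 0, 0, 0, 0, 1, 0, 0, 0, 0, 1, 0, 0, 0, 0, 1, 0, 0, 0, 0, 1, 0, 0, 0, 0, 1, 0, 0, 0, 0]'

```text
time_s: 62.57
tcp_pos: [0.557, -0.1143, 0.1951]
eef_rot: [3.138, -0.001, 1.57]
wrist_force: [-9.9, 2.2, 34.2]
gripper_width: 0.466
finger_force: 85.8
```

>>> arm_command --steps '[1, 0, 0, 0, 0, 1, 0, 0, 0, 0, 1, 0, 0, 0, 0, 1, 0, 0, 0, 0, 1, 0, 0, 0, 0, 1, 0, 0, 0, 0, 1, 0, 0, 0, 0, 1, 0, 0, 0, 0, 1, 0, 0, 0, 0, 1, 0, 0, 0, 0]'

```text
time_s: 63.4
tcp_pos: [0.557, -0.1143, 0.1951]
eef_rot: [3.138, -0.001, 1.57]
wrist_force: [-9.3, 2.9, 34.4]
gripper_width: 0.467
finger_force: 85.8
```

```bash
python3 -c "
from h import *
held();cans('9')"
```

```text
[ 0.557  -0.1143  0.1951] 63.45 dy mm,width [(np.float64(0.9), 30), (np.float64(-1.1), 30), (np.float64(0.6), 29)]
scene can 1 [0.448  0.4178] off ring mm [0.5 3.8] [16, 19] 201
scene can 2 [0.4726 0.3006] off ring mm [8.1 0.6] [16, 16] 180
top can 1 [0.4474 0.4214] off ring mm [-0.1  7.4] [18, 14] 189
top can 2 [0.4639 0.3057] off ring mm [-0.6  5.7] [15, 13] 112
```

>>> arm_command --steps '[1, 0, 0, -0.3, 0, 1, 0, 0, -0.8, 0, 1, 0, 0, -1, 0, 1, 0, 0, -1, 0, 1, 0, 0, -1, 0, 1, 0, 0, -1, 0, 1, 0, 0, -1, 0, 1, 0, 0, -0.7, 0, 1, 0.5, -0.1, 0, 0, 1, 0.9, -0.22, 0, 0]'

```text
time_s: 64.38
tcp_pos: [0.5501, -0.0875, 0.3263]
eef_rot: [3.14, 0.002, 1.567]
wrist_force: [-0.4, 0.7, -3.5]
gripper_width: 0.471
finger_force: 81.7
```

>>> arm_command --steps '[1, 0.9, -0.22, 0, 0, 1, 0.9, -0.22, 0, 0, 1, 0.9, -0.22, 0, 0, 1, 0.9, -0.22, 0, 0, 1, 0.9, -0.22, 0, 0, 1, 0.9, -0.22, 0, 0, 1, 0.9, -0.22, 0, 0, 1, 0.9, -0.22, 0, 0, 1, 0.9, -0.22, 0, 0, 1, 0.9, -0.22, 0, 0]'

```text
time_s: 65.22
tcp_pos: [0.5044, 0.096, 0.3247]
eef_rot: [-3.139, 0.0, 1.571]
wrist_force: [0.4, -0.2, -2.7]
gripper_width: 0.469
finger_force: 81.7
```

>>> arm_command --steps '[1, 0.9, -0.22, 0, 0, 1, 0.9, -0.22, 0, 0, 1, 0.9, -0.22, 0, 0, 1, 0.9, -0.22, 0, 0, 1, 0.9, -0.22, 0, 0, 1, 0.1, 0, 0, 0, 1, 0, 0, 0, 0, 1, 0, 0, 0, 0, 1, 0, 0, 0, 0]'

```text
time_s: 65.97
tcp_pos: [0.4839, 0.1852, 0.3258]
eef_rot: [-3.141, 0.001, 1.569]
wrist_force: [0.0, -0.5, -4.0]
gripper_width: 0.469
finger_force: 81.7
```

```bash
python3 -c "
from h import *
held()"
```

```text
[0.484  0.1851 0.326 ] 66.0167 dy mm,width [(np.float64(1.8), 28), (np.float64(1.0), 27), (np.float64(1.5), 27)]
```

>>> arm_command --steps '[1, 0, -0.15, 1, 0, 1, 0, 0, 1, 0, 1, 0, 0, 1, 0, 1, 0, 0, 1, 0, 1, 0, 0, 1, 0, 1, 0, 0, 1, 0, 1, 0, 0, 1, 0, 1, 0, 0, 1, 0, 1, 0, 0, 0.8, 0, 1, 0, 0, 0.4, 0]'

```text
time_s: 66.85
tcp_pos: [0.4803, 0.1851, 0.1405]
eef_rot: [-3.139, 0.001, 1.569]
wrist_force: [-0.0, -0.7, -2.0]
gripper_width: 0.47
finger_force: 81.6
```

>>> arm_command --steps '[1, 0, 0, 0.2, 0, 1, 0, 0, 0.1, 0, 1, 0, 0, 0.1, 0, 1, 0, 0, 0.05, 0, 1, 0, 0, 0, 0]'

```text
time_s: 67.27
tcp_pos: [0.4815, 0.1865, 0.1339]
eef_rot: [3.141, -0.001, 1.571]
wrist_force: [0.5, 0.1, -4.0]
gripper_width: 0.467
finger_force: 81.6
```

>>> arm_command --steps '[1, 0, 0, 0.05, 0, 1, 0, 0, 0, 0, 0, 0, 0, 0, 0, 0, 0, 0, 0, 0, 0, 0, 0, 0, 0, 0, 0, 0, 0, 0, 0, 0, 0, -0.4, 0, 0, 0, 0, -0.8, 0, 0, 0, 0, -1, 0, 0, 0, 0, -1, 0]'

```text
time_s: 68.1
tcp_pos: [0.4808, 0.1861, 0.1973]
eef_rot: [-3.141, 0.0, 1.57]
wrist_force: [0.4, 0.8, 0.4]
gripper_width: 0.997
finger_force: 0.0
```

>>> arm_command --steps '[0, 0, 0, -1, 0, 0, 0, 0, -0.8, 0, 0, -0.9, 0.12, 0, 0, 0, -0.9, 0.12, 0, 0, 0, -0.9, 0.12, 0, 0, 0, -0.9, 0.12, 0, 0, 0, -0.9, 0.12, 0, 0, 0, -0.9, 0.12, 0, 0, 0, -0.9, 0.12, 0, 0, 0, -0.9, 0.12, 0, 0]'

```text
time_s: 68.93
tcp_pos: [0.5003, 0.0414, 0.2329]
eef_rot: [3.141, -0.0, 1.571]
wrist_force: [0.1, 0.5, -0.3]
gripper_width: 0.998
finger_force: 0.0
```

>>> arm_command --steps '[0, -0.9, 0.12, 0, 0, 0, -0.9, 0.12, 0, 0, 0, -0.9, 0.12, 0, 0, 0, -0.9, 0.12, 0, 0, 0, -0.9, 0.12, 0, 0, 0, -0.9, 0.12, 0, 0, 0, -0.9, 0.12, 0, 0, 0, -0.9, 0.12, 0, 0, 0, -0.9, 0.12, 0, 0, 0, -0.9, 0.12, 0, 0]'

```text
time_s: 69.77
tcp_pos: [0.5242, -0.1386, 0.2329]
eef_rot: [3.141, 0.0, 1.571]
wrist_force: [0.6, 0.7, -0.7]
gripper_width: 1.0
finger_force: 0.0
```

>>> arm_command --steps '[0.5, -0.9, 0.12, 0, 0, 0.5, -0.9, 0.12, 0, 0, 0.5, -0.9, 0.12, 0, 0, 0.5, -0.9, 0.12, 0, 0, 0.5, -0.9, 0.12, 0, 0, 0.5, -0.9, 0.12, 0, 0, 0.5, -0.9, 0.12, 0, 0, 0.5, -0.9, 0.12, 0, 0, 0.5, -0.9, 0.12, 0, 0, 0.5, -0.9, 0.12, 0, 0]'

```text
time_s: 70.6
tcp_pos: [0.5481, -0.3186, 0.2328]
eef_rot: [-3.142, 0.0, 1.571]
wrist_force: [0.3, -0.3, 1.0]
gripper_width: 0.502
finger_force: 0.0
```

>>> arm_command --steps '[0.5, -0.9, 0.12, 0, 0, 0.5, 0, 0, 0, 0, 0.5, 0, 0, 0, 0]'

```text
time_s: 70.85
tcp_pos: [0.5501, -0.3367, 0.2325]
eef_rot: [-3.141, 0.0, 1.569]
wrist_force: [-0.2, -0.1, -0.7]
gripper_width: 0.503
finger_force: 0.0
```

```bash
python3 -c "
from h import *
cans('10');s=sense();print(s['tcp_pos'],s['eef_rot'],s['time_s'])
S=cv2.imread('pics/s10.png')
cv2.imwrite('pics/f10.png',S[100:300,60:460].repeat(2,0).repeat(2,1)[:600,:800])"
```

```text
scene can 1 [0.4486 0.419 ] off ring mm [1.1 5. ] [17, 19] 202
scene can 2 [0.4665 0.3025] off ring mm [2.  2.5] [17, 19] 188
scene can 3 [0.4847 0.1868] off ring mm [2.7 0.3] [17, 17] 178
top can 1 [0.4474 0.4214] off ring mm [-0.1  7.4] [18, 14] 190
top can 2 [0.4639 0.3057] off ring mm [-0.6  5.7] [15, 13] 121
[ 0.55067232 -0.33445758  0.23234243] [-3.14137589e+00 -1.21603112e-03  1.57155981e+00] 70.95
```

View pics/f10.png

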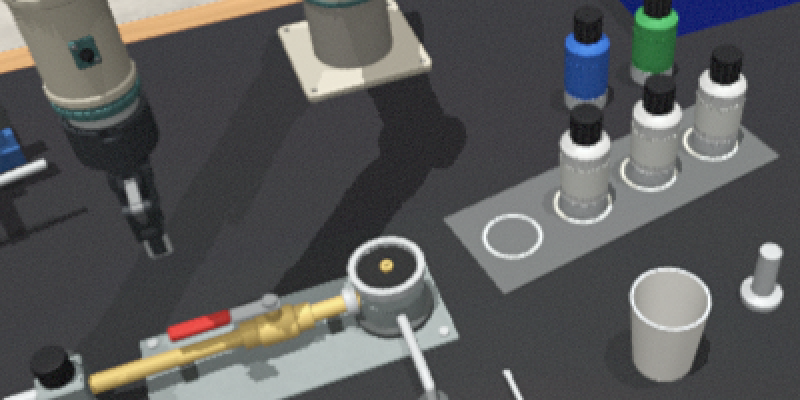

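>>> arm_command --steps '[0.5, 0, 0, 1, 0, 0.5, 0, 0, 1, 0, 0.5, 0, 0, 1, 0, 0.5, 0, 0, 1, 0, 0.5, 0, 0, 1, 0, 0.5, 0, 0, 1, 0, 0.5, 0, 0, 1, 0, 0.5, 0, 0, 0.8, 0, 0.5, 0, 0, 0.1, 0, 0.5, 0, 0, 0, 0]' --newtons 30

```text
time_s: 71.78
tcp_pos: [0.5503, -0.334, 0.0736]
eef_rot: [-3.14, -0.002, 1.572]
wrist_force: [-0.1, -0.5, 0.3]
gripper_width: 0.501
finger_force: 0.0
```

>>> arm_command --steps '[1, 0, 0, 0, 0, 1, 0, 0, 0, 0, 1, 0, 0, 0, 0, 1, 0, 0, 0, 0, 1, 0, 0, 0, 0, 1, 0, 0, 0, 0]'

```text
time_s: 72.28
tcp_pos: [0.5509, -0.3358, 0.0758]
eef_rot: [3.14, 0.0, 1.57]
wrist_force: [-2.3, 1.9, 7.3]
gripper_width: 0.2
finger_force: 31.5
```

>>> arm_command --steps '[1, 0.02, -0.4, 0, 1, 1, 0.02, -0.4, 0, 1, 1, 0.02, -0.4, 0, 1, 1, 0.02, -0.4, 0, 1, 1, 0.02, -0.4, 0, 1, 1, 0.02, -0.4, 0, 1, 1, 0.02, -0.4, 0, 1, 1, 0.02, -0.4, 0, 1]'

```text
time_s: 72.95
tcp_pos: [0.4927, -0.3112, 0.0758]
eef_rot: [3.141, -0.001, 0.768]
wrist_force: [-3.0, 2.8, 9.0]
gripper_width: 0.2
finger_force: 31.6
```

>>> arm_command --steps '[1, 0.02, -0.4, 0, 1, 1, 0.02, -0.4, 0, 1, 1, 0.02, -0.4, 0, 1, 1, 0.02, -0.4, 0, 1, 1, 0.02, -0.4, 0, 1, 1, 0.02, -0.4, 0, 1, 1, 0.02, -0.4, 0, 1, 1, 0, -0.3, 0, 0.6, 1, 0, 0, 0, 0, 1, 0, 0, 0, 0]'

```text
time_s: 73.78
tcp_pos: [0.4685, -0.2535, 0.0757]
eef_rot: [-3.138, 0.002, 0.012]
wrist_force: [-8.3, 5.3, 16.4]
gripper_width: 0.201
finger_force: 32.2
```

>>> arm_command --steps '[1, 0, -0.1, 0, 0.2, 1, 0, 0, 0, 0, 0.5, 0, 0, 0, 0, 0.5, 0, 0, 0, 0, 0.5, 0, 0, 0, 0, 0.5, 0, 0, -0.5, 0, 0.5, 0, 0, -1, 0, 0.5, 0, 0, -1, 0, 0.5, 0, 0, -1, 0, 0.5, 0, 0, -1, 0]'

```text
time_s: 74.62
tcp_pos: [0.4703, -0.2535, 0.1658]
eef_rot: [3.141, -0.0, -0.01]
wrist_force: [-0.0, -0.1, 0.6]
gripper_width: 0.502
finger_force: 0.0
```

>>> arm_command --steps '[0.5, 0, 0, -1, 0, 0.5, -0.9, 0, -1, 0, 0.5, -0.9, 0, -1, 0, 0.5, -0.5, 0, -1, 0, 0.5, 0, 0, 0, 0, 0.5, 0, 0, 0, 0]'

```text
time_s: 75.12
tcp_pos: [0.4247, -0.2532, 0.2456]
eef_rot: [3.141, -0.003, -0.01]
wrist_force: [1.1, 0.5, -0.5]
gripper_width: 0.5
finger_force: 0.0
```

```bash
python3 -c "
from h import *
cans('11');s=sense();print(s['tcp_pos'],s['time_s'],s['wrist_force'])
S=cv2.imread('pics/s11.png')
H=hsv(S);red=((H[...,0]<8)|(H[...,0]>172))&(H[...,1]>150)&(H[...,2]>80)
for b in blobs(red,30): print(b[:3],on('scene',*b[2],.085))
cv2.imwrite('pics/f11.png',S[100:300,60:460].repeat(2,0).repeat(2,1))"
```

```text
scene can 1 [0.4538 0.4142] off ring mm [6.3 0.2] [16, 16] 181
scene can 2 [0.4689 0.3027] off ring mm [4.4 2.7] [16, 18] 188
scene can 3 [0.4847 0.1868] off ring mm [2.7 0.3] [17, 17] 181
top can 1 [0.4474 0.4214] off ring mm [-0.1  7.4] [18, 14] 188
top can 2 [0.4639 0.3057] off ring mm [-0.6  5.7] [15, 13] 113
[ 0.42476363 -0.25228311  0.24398783] 75.2167 [ 0.43256007 -0.15377395  0.50335576]
(np.int32(36), [159, 10, 10, 5], [163.6, 11.8]) [-0.77898843 -0.0720321   0.085     ]
(np.int32(168), [181, 217, 13, 21], [186.9, 227.0]) [ 0.46960952 -0.25264706  0.085     ]
```

View pics/f11.png

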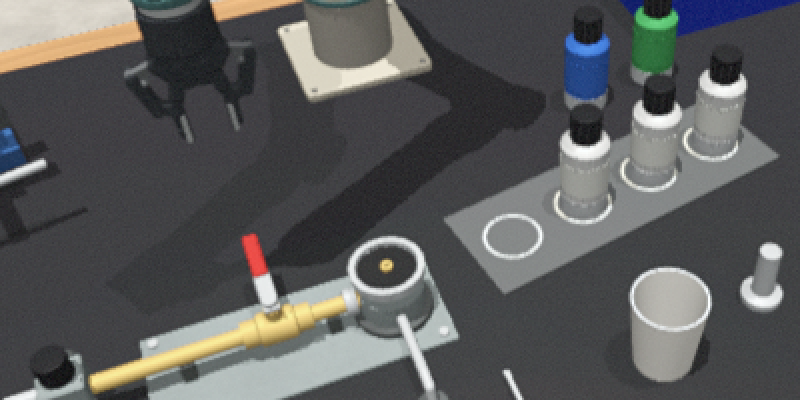

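```bash
python3 -c "
from rig import *
print(close_job())"
```

```text
the job is handed in; nothing more can be done
None
```

The job is handed in at about 75 s of arm time (limit 210 s): cans 1, 2 and 3 were each held fully down for over four seconds and stand on their own rings, can 4 was absent, can 1 was put back after being knocked aside, and the air valve is shut; the hand-in call gave no verdict.

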